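# Snap the spindle clip home with the fork tool

### The job

Take the blue-handled fork tool from its holder and, holding it tilted in line with the stand's slope, push the brass split clip down its guide onto the groove of the sprung spindle until you feel it snap fully home. Touch the clip only with the tool and stop pushing as soon as it has snapped; do not force it. Then stand the fork upright in its holder again and leave the other things on the bench where they are.

Things in the scene. Friction and masses are not known exactly. Their poses are not given: they have to be found in the camera images.
- stand: Fixed grey belt-tensioner stand with a sloping aluminium face, 150 x 104 mm base, 130 mm high. Origin: underside, 78 mm below spindle_seat at rest; z up, -x is the way the face looks. The face slopes 55 deg to the bench. A guide channel (two steel rails, 63 mm apart, lips 52 mm apart from 18 to 23 mm above the face) leads down it to the spindle.
- spindle_seat (a point): Centre of the steel spindle at the face; home for the clip's origin. Its x points up the slope (35 deg from vertical), y across, z out of the face. Groove 28 mm dia, 19 mm wide, under a 41 mm head. The spindle is sprung: it gives down the slope (-x) when pushed (preload 4 N, 0.65 N/mm, hard stop at 24 mm) and springs back; the clip must be pushed on against it.
- clip: Loose brass U clip 63 x 60 x 16 mm in the channel, mouth down, resting on the spindle 20 mm short of home. Origin: seat centre, underside; axes as the stand. Flat back 33 mm up the slope from it, 60 mm wide, with a tang 10 mm wide, 13 mm long in the middle: press beside it, down the slope. Snaps on at 10 to 18 N, then the force drops suddenly; over 20 N once home, or 40 N ever, spoils it.
- fork: Loose fork tool, 190 mm long, about 0.16 kg, standing prongs down in the holder. Origin: between the prong tips; z up along the tool to the handle. Two prongs 8 (x) x 9 mm, 52 mm long, at y = +-15.5 mm (22 mm clear between), then a 40 x 10 mm crosspiece to z = 64 mm and a 12 mm shank. Blue handle 22 x 22 mm from z = 110 to 190 mm.
- holder: Fixed fork holder: plate 70 x 100 mm with a wooden open-topped socket in its middle, inside 18 (x) x 48 (y) mm, its floor 12 mm and its rim 58 mm above the bench. Origin: centre of the underside, z up. The fork stands in it with its y along the holder's y (either way round), tips on the socket floor.
- jar_0: Bystander: plastic jar with blue cap, 52 mm dia, 75 mm high, origin under its centre.
- tape_measure: Bystander: orange tape measure 64 x 76 x 33 mm, origin under its centre.
- mortar_cube_0: Bystander: grey mortar cube, 50 mm, origin under its centre (the nearest of three).
Mind the look-alikes: they are no part of the job. Of the things that look like the fork, the smaller one is meant.

How it is judged:
On the way, in this order (a step that is already met when the one before it is completed fails the run):
1. the fork presses on the clip, tilted 20 to 50 degrees from vertical (contact force between fork and clip above 2 N and angle between fork's own z axis and vertical between 0.35 and 0.873 rad), for 0.05 s.
2. the clip is snapped home on the spindle (distance between clip and spindle_seat below 0.003 m), for 0.2 s.
At the end, for the whole second after the job is handed in: The clip's origin is within 3 mm of spindle_seat, the fork stands in the holder (within 10 mm of its centre, tips less than 18 mm above the bench, tilt under 0.25 rad), and fork and clip are at rest (distance between clip and spindle_seat below 0.003 m and horizontal distance between fork and holder below 0.01 m and z of fork in the frame of holder below 0.018 m and angle between fork's own z axis and vertical below 0.25 rad and linear speed of each of fork, clip below 0.02 m/s); the robot touches nothing.
It fails at once if the robot touches the clip itself (contact force between any of the fingers, the arm and clip above 0.5 N).
It fails at once if the clip is forced: pushed with more than 40 N (contact force between fork and clip above 40 N).
It fails at once if the clip, already home, is still pushed with more than 20 N (contact force between fork and clip above 20 N and distance between clip and spindle_seat below 0.003 m).
It fails at once if a bystander is moved (distance of any of jar_0, tape_measure, mortar_cube_0 from where it was at the start of the episode above 0.03 m).
It also fails if it takes over 58 s, if anything falls off the work surface, if the arm or the gripper's body presses on something with over 40 N, if the wrist force passes 120 N, or if a joint passes its speed limit or range.

### The arm

A 7-joint arm with a two-finger parallel gripper is mounted at the origin on a cart in front of the work surface, level with it; the furniture and walls round the work are solid. World frame = base frame: x ahead of the robot, y to its left, z up, the work surface at z = 0. Lengths are in m, angles in rad, forces in N, time in s.
With the tool pointing down it reaches from about 0.35 to 0.9 m from the base axis. Payload 19.9 kg.
Tool frame: the origin (TCP) lies on the centre line of the jaws, within the pads' length; the fingertips stand 25 mm ahead of it and the grasp point (between the pads) lies 6 mm ahead of it; y points along the fingers, z is the direction in which the jaws open and shut, and the axes are right-handed (so a half turn about y gives the same grasp; the last joint's range is limited). The gripper opens to 94 mm and grips with 3 to 60 N. Pads are 16 mm wide; open, the fingers measure 119 mm over their backs; the gripper's body (75 mm by 177 mm) begins 78 mm behind the grasp point.
Start: joints at [1.169, 0.417, -0.01, 1.614, 0.005, 1.111, -0.053], TCP at [0.22, -0.585, 0.23] pointing down, gripper open.
Joint ranges: [-2.81, 2.81], [-0.39, 2.02], [-1.27, 1.25], [0.06, 2.57], [-1.19, 4.33], [0.19, 2], [-2.82, 2.82]. Speed limits (rad/s): [1.89, 1.89, 2.39, 2.39, 3.01, 3.01, 3.01].

### API

Orientations are given as a unit quaternion [w, x, y, z].
In Python, from plant import bot, viewer gives the robot as it stands.
- The arm moves only by the tool apply_moves, never from a script. Its arguments are lists of equal length, an entry for each row: "slide": the shift along the world's x, y, z in m, a list of three; "yaw": the turn about the world's z in degrees. In form: {"slide": [[tx, ty, tz], ...], "yaw": [yaw, ...]}. A call has 1 to 12 rows; each row shifts and turns the pose as measured when the row begins; what a row does not reach is not made up. A row lasts 1/10 s, in which the tool goes at most 50 mm and 8.59 degrees, less where a joint would pass 70% of its speed; a pose out of reach is approached as far as the arm can. A call is refused whole if a number of a shift passes 0.05 or a number of a turn 8.59, either way. A call with a gripper value outside its range is refused whole. "gripper" is the opening, from 0 (shut) to 1 (fully open), set as the call begins (left out, the last holds). The fingers move at their own pace and stop on an object; the grip force is fixed at half the most. Time passes only in rows, so rows that do not move let the fingers close. It gives the time, the measured TCP pose, the force and the opening at its end, in the units of the state.
- bot.get_state(): the state, without advancing time (a new reading comes with each control period).
- viewer.get_image(name): name is "scene" or "side" or "wrist"; returns a dict with "color" (420x560x3 uint8, red, green, blue), "camera_matrix" (3x3 intrinsics, pixels), "k1" (the pictures are not rectified: a ray, as slopes to the right and down, at radius r is drawn at 1 + k1 r^2 times it, then the intrinsics apply), "cam_to_world" (4x4, takes a point from camera to world coordinates); the wrist camera has in their place "hand_eye" (4x4, takes a point from camera to tool coordinates, whose origin is the TCP and whose axes are the tool frame's). Camera axes: x right, y down, z forward; pixel columns grow to the right and rows downward; lengths in m; the calibration is good to about 2 mm. A picture is of the moment at which its call begins: read the wrist's pose just before it. There is no depth.
- bot.finish_job(): hands the job in, once; it reports no verdict.
The state is a dict: "time": time; "joint_pos": joint angles; "joint_vel": joint speeds; "effort": joint torques, N m; "position": TCP position; "tool_rot": TCP orientation; "force": force on the tool from outside, world axes, zero at the start; "ft_torque": the same for the moment, N m; "grip_width": finger opening in m.
Only numpy, scipy, OpenCV 4.12 (cv2) and the standard library are available. Lean on these libraries where they do the work, as an engineer would, in place of code of your own. Each camera call takes 0.05 s, during which the arm holds its last target.

## Working session

There is one attempt and no reset: what is moved stays moved. The work goes in short steps, Python scripts to look and compute and a tool call to move; the robot and the scene stay as the last step left them, time stands still between calls to the robot, and variables do not carry over. Pictures are saved under pics/ and viewed, and the job is handed in when it is done.

Besides the shell and the picture viewer there is one more tool, called after "Request:" by a JSON object that holds its "name" and its "arguments". apply_moves: Moves the arm, as the interface text tells. Its arguments: {"type":"object","properties":{"slide":{"type":"array"},"yaw":{"type":"array"},"gripper":{"type":"number"}},"required":["slide","yaw"]}

```bash
mkdir -p pics; ls; python3 - <<'E'
from plant import bot, viewer
import cv2
print(bot.get_state())
for n in ["scene","side","wrist"]:
    d=viewer.get_image(n)
    cv2.imwrite(f"pics/{n}0.png",d["color"][:,:,::-1])
    print(n,{k:v for k,v in d.items() if k!="color"})
E
```

```text
pics
{'time': 0.0, 'joint_pos': array([ 1.16952643,  0.41796258, -0.01031499,  1.61418671,  0.00464807,
        1.11067367, -0.05300959]), 'joint_vel': array([ 0.00101499, -0.00034408, -0.00028056,  0.00031777, -0.0002117 ,
       -0.00031702,  0.00020163]), 'effort': array([ 5.25430078e-04, -8.51270199e+01,  6.39170744e-01, -4.26003706e+01,
       -4.89154283e-02,  1.86093425e-02,  9.72971975e-05]), 'position': array([ 0.21992425, -0.58465631,  0.22982704]), 'tool_rot': array([ 0.12641834, -0.12659825,  0.69611479, -0.69528087]), 'force': array([ 0.73516701, -0.71818126, -0.11575103]), 'ft_torque': array([ 0.01702347,  0.04487771, -0.01379901]), 'grip_width': 0.09405816765062466}
scene {'camera_matrix': array([[492.98760204,   0.        , 274.03318538],
       [  0.        , 492.98760204, 214.1055785 ],
       [  0.        ,   0.        ,   1.        ]]), 'k1': -0.17190069719623338, 'cam_to_world': array([[ 0.53618619,  0.71596621, -0.44709814,  0.93307143],
       [ 0.84409439, -0.45290536,  0.28702159, -0.23937635],
       [ 0.00300462, -0.53129005, -0.84718466,  0.83690495],
    
[... 482 characters left out ...]
3601e-01, -4.19482112e-01,
         4.90358132e-01],
       [ 0.00000000e+00,  0.00000000e+00,  0.00000000e+00,
         1.00000000e+00]])}
wrist {'camera_matrix': array([[369.17775704,   0.        , 280.33092175],
       [  0.        , 369.17775704, 209.63112117],
       [  0.        ,   0.        ,   1.        ]]), 'k1': 0.003967225420932338, 'hand_eye': array([[ 3.79729977e-04,  9.65462892e-01,  2.60540324e-01,
        -7.53829044e-02],
       [-4.26405241e-06, -2.60540342e-01,  9.65462962e-01,
        -1.52942863e-01],
       [ 9.99999928e-01, -3.67726185e-04, -9.48181934e-05,
         3.77043794e-04],
       [ 0.00000000e+00,  0.00000000e+00,  0.00000000e+00,
         1.00000000e+00]])}
```

View pics/scene0.png

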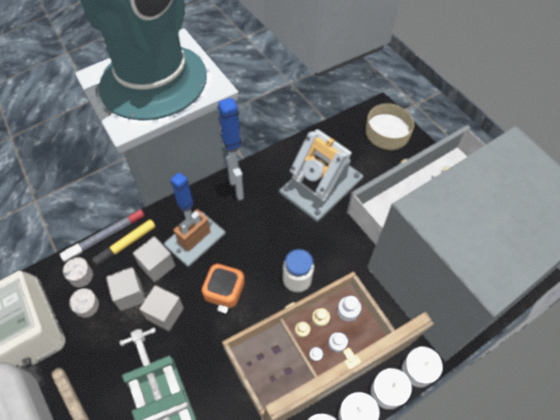

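View pics/side0.png

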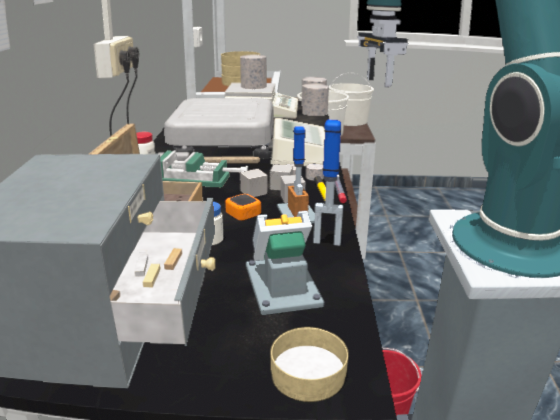

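View pics/wrist0.png

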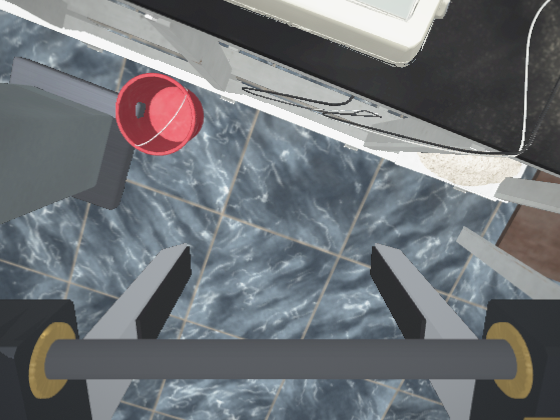

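```bash
cat > h.py <<'E'
import numpy as np, cv2
from scipy.spatial.transform import Rotation as R
K={};
def proj(d,P,T=None):
    T=d["cam_to_world"] if T is None else T
    P=np.atleast_2d(P); C=(P-T[:3,3])@T[:3,:3]
    s=C[:,:2]/C[:,2:]; r2=(s**2).sum(1,keepdims=True); s=s*(1+d["k1"]*r2)
    K=d["camera_matrix"]; return s*[K[0,0],K[1,1]]+[K[0,2],K[1,2]]
def ray(d,uv,T=None):
    T=d["cam_to_world"] if T is None else T
    K=d["camera_matrix"]; q=(np.array(uv,float)-[K[0,2],K[1,2]])/[K[0,0],K[1,1]]
    s=q.copy()
    for _ in range(30): s=q/(1+d["k1"]*(s@s))
    v=T[:3,:3]@np.r_[s,1]; return T[:3,3],v/np.linalg.norm(v)
def onz(d,uv,z,T=None):
    o,v=ray(d,uv,T); return o+v*(z-o[2])/v[2]
def tri(obs):
    A=np.zeros((3,3));b=np.zeros(3)
    for o,v in obs:
        M=np.eye(3)-np.outer(v,v);A+=M;b+=M@o
    p=np.linalg.solve(A,b); return p,[np.linalg.norm((np.eye(3)-np.outer(v,v))@(p-o)) for o,v in obs]
def wristT(st,d):
    q=st["tool_rot"];T=np.eye(4);T[:3,:3]=R.from_quat([q[1],q[2],q[3],q[0]]).as_matrix();T[:3,3]=st["position"]
    return T@d["hand_eye"]
def crop(img,x,y,w,h,f,name):
    c=img[y:y+h,x:x+w,::-1]; c=cv2.resize(c,None,fx=f,fy=f,interpolation=cv2.INTER_CUBIC); c=c.copy()
    for i in range(0,w,10):
        L=cv2.line(c,(i*f,0),(i*f,6 if i%50 else 14),(0,255,255),1)
        if i%20==0: cv2.putText(c,str(x+i),(i*f,24),0,.35,(0,255,255),1)
    for i in range(0,h,10):
        cv2.line(c,(0,i*f),(6,i*f),(0,255,255),1)
        if i%20==0: cv2.putText(c,str(y+i),(8,i*f+4),0,.35,(0,255,255),1)
    cv2.imwrite(name,c)
E
python3 - <<'E'
from h import *
from plant import bot,viewer
s=viewer.get_image("scene");e=viewer.get_image("side")
crop(s["color"],145,85,120,190-10,3,"pics/c1.png") if 0 else crop(s["color"],145,160,100,110,5,"pics/c1.png")
crop(s["color"],270,120,100,100,6,"pics/c2.png")
crop(e["color"],270,115,100,120,5,"pics/c3.png")
crop(e["color"],235,200,100,115,5,"pics/c4.png")
import pickle;pickle.dump((s,e),open("cams.pkl","wb"))
E
```

```text
(no output)
```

View pics/c1.png

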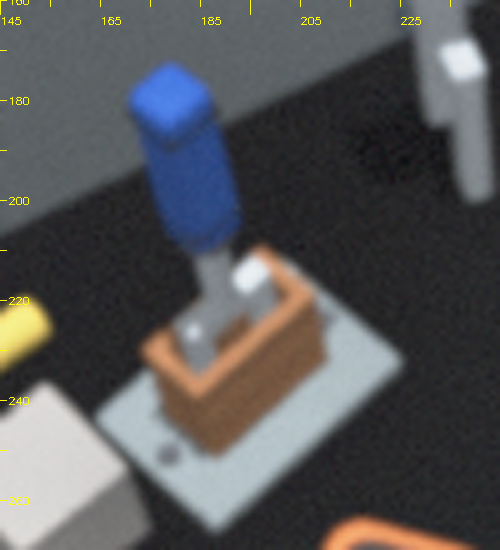

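View pics/c2.png

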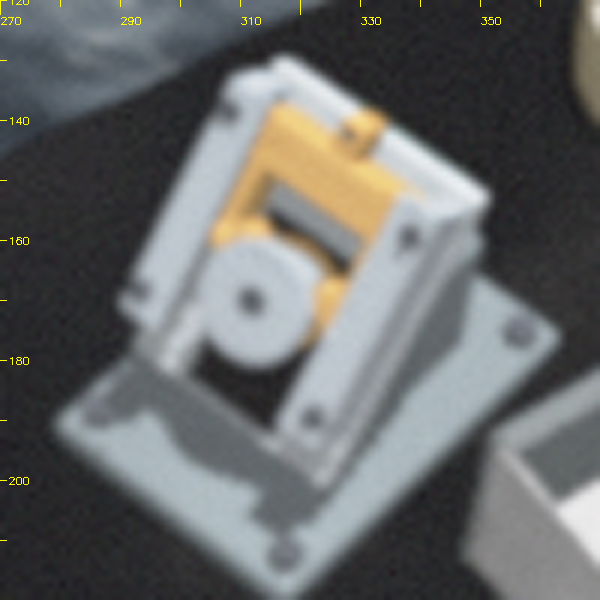

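View pics/c3.png

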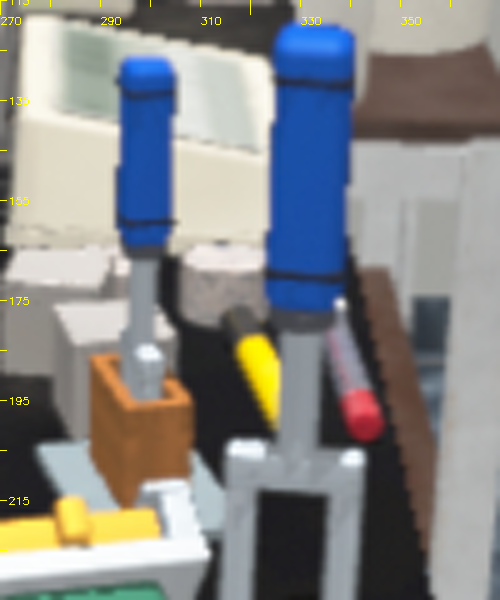

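View pics/c4.png

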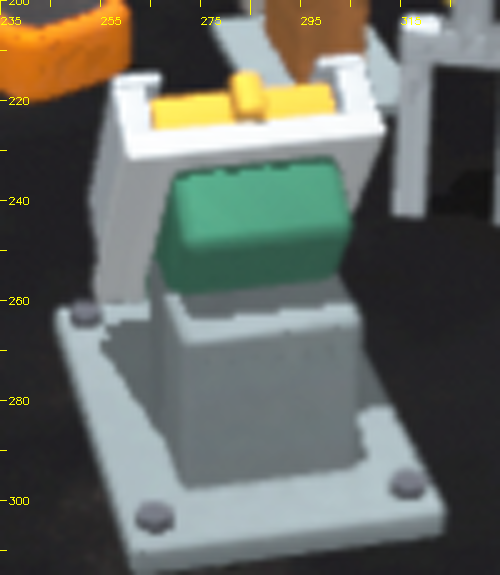

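```bash
python3 - <<'E'
from h import *
import pickle
s,e=pickle.load(open("cams.pkl","rb"))
np.set_printoptions(precision=4,suppress=True)
print("holder plate");c=[onz(s,u,.006) for u in [(163.5,243),(188.5,266),(226,232)]]
for p in c: print(p)
print(np.linalg.norm(c[1]-c[0]),np.linalg.norm(c[2]-c[1]),(c[0]+c[2])/2)
print("rim");
for u in [(173,230.5),(184,239.5),(207.5,219.5),(197.5,209)]: print(onz(s,u,.058))
print("handle top", tri([ray(s,(178,179)),ray(e,(299,128))]))
print("big top", tri([ray(s,(229,103)),ray(e,(333,125))]))
print("stand plate")
c=[onz(s,u,.008) for u in [(279,190.5),(318.5,219.5),(363.5,175.5)]]
for p in c: print(p)
print(np.linalg.norm(c[1]-c[0]),np.linalg.norm(c[2]-c[1]),(c[0]+c[2])/2)
print("side");c=[onz(e,u,.008) for u in [(246,262),(261,309.5),(323.5,301.5)]]
for p in c: print(p)
print(np.linalg.norm(c[1]-c[0]),np.linalg.norm(c[2]-c[1]),(c[0]+c[2])/2)
print("tang", tri([ray(s,(332,140)),ray(e,(284,216))]))
print("railtops",onz(s,(316,130),.13),onz(s,(351,152.5),.13),onz(e,(259,217),.13),onz(e,(307,211),.13))
E
```

```text
holder plate
[ 0.4359 -0.174   0.006 ]
[ 0.5058 -0.1553  0.006 ]
[ 0.4793 -0.059   0.006 ]
0.07232862755023808 0.09985891076761308 [ 0.4576 -0.1165  0.006 ]
rim
[ 0.4527 -0.1516  0.058 ]
[ 0.4805 -0.1429  0.058 ]
[ 0.4659 -0.0863  0.058 ]
[ 0.4353 -0.0913  0.058 ]
handle top (array([ 0.4575, -0.1177,  0.197 ]), [np.float64(0.0012123228913583667), np.float64(0.0012123228913582661)])
big top (array([0.3976, 0.0153, 0.2435]), [np.float64(0.0024683518457857124), np.float64(0.002468351845785836)])
stand plate
[0.4529 0.0806 0.008 ]
[0.5532 0.1089 0.008 ]
[0.5153 0.2519 0.008 ]
0.10417638997341079 0.14792084672740552 [0.4841 0.1663 0.008 ]
side
[0.5526 0.1069 0.008 ]
[0.5165 0.2486 0.008 ]
[0.4168 0.2234 0.008 ]
0.14621770363521305 0.10280933836810457 [0.4847 0.1652 0.008 ]
tang (array([0.4836, 0.1762, 0.1375]), [np.float64(0.00044786442961624895), np.float64(0.0004478644296163388)])
railtops [0.4428 0.1695 0.13  ] [0.5225 0.1928 0.13  ] [0.5236 0.166  0.13  ] [0.4458 0.1404 0.13  ]
```

```bash
python3 - <<'E'
from h import *
from plant import bot
np.set_printoptions(precision=4,suppress=True)
st=bot.get_state();q=st["tool_rot"];M=R.from_quat([q[1],q[2],q[3],q[0]]).as_matrix();print(M)
import pickle
s,e=pickle.load(open("cams.pkl","rb"))
# draw model with guess
def model(d,o,yaw,name,x,y,w,h,f):
    a=np.radians(yaw);X=np.array([np.cos(a),np.sin(a),0]);Y=np.array([-np.sin(a),np.cos(a),0]);Z=np.array([0,0,1.])
    o=np.array(o);seat=o+.078*Z;u=X*np.sin(np.radians(35))+Z*np.cos(np.radians(35));n=np.cross(u,Y)
    c=seat+.02*u
    img=cv2.resize(d["color"][y:y+h,x:x+w,::-1],None,fx=f,fy=f,interpolation=cv2.INTER_CUBIC).copy()
    def pl(P,col,cl=False):
        p=((proj(d,np.array(P))-[x,y]+.5)*f).astype(np.int32);cv2.polylines(img,[p],cl,col,1,cv2.LINE_AA)
    t=np.linspace(0,2*np.pi,40)
    pl([seat+n*.025+.0205*(np.cos(k)*u+np.sin(k)*Y) for k in t],(0,0,255))
    for zz in(.016,):
        pl([c+u*a_+Y*b_+n*zz for a_,b_ in[(-.03,-.03),(.033,-.03),(.033,-.005),(.046,-.005),(.046,.005),(.033,.005),(.033,.03),(-.03,.03)]],(0,255,0),True)
    pl([c+u*.033+Y*b_+n*z_ for b_,z_ in[(-.03,0),(.03,0),(.03,.016),(-.03,.016)]],(255,0,255),True)
    for sg in(1,-1):
        pl([seat+u*.06+Y*sg*.026+n*.023,seat-u*.03+Y*sg*.026+n*.023],(255,255,0))
    pl([o+X*(.016+sx*.075)+Y*sy*.052+Z*.008 for sx,sy in[(-1,-1),(1,-1),(1,1),(-1,1)]],(0,255,255),True)
    cv2.imwrite(name,img)
model(s,(.4903,.1508,0),104.8,"pics/m1.png",270,120,100,105,6)
model(e,(.4903,.1508,0),104.8,"pics/m2.png",235,200,100,115,5)
E
```

```text
[[-0.936  -0.0002  0.352 ]
 [-0.352   0.0005 -0.936 ]
 [ 0.     -1.     -0.0006]]
```

View pics/m1.png

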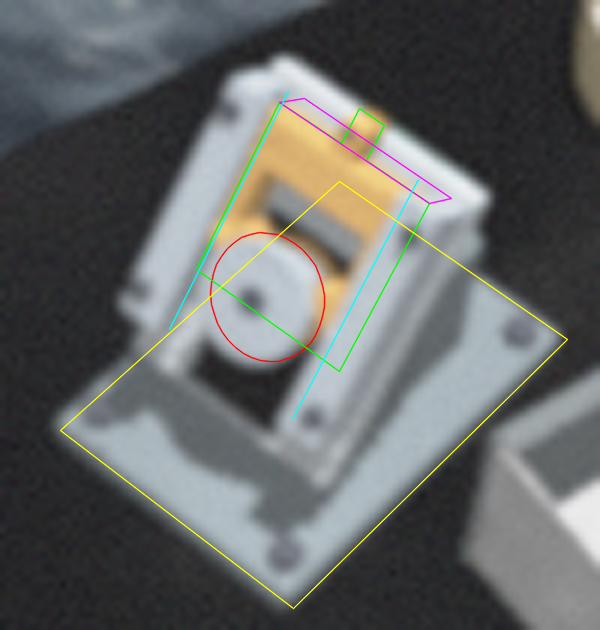

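View pics/m2.png

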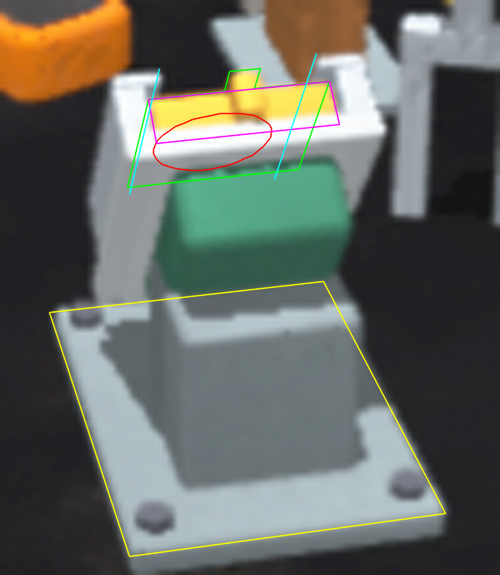

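Request:
{"name": "apply_moves", "arguments": {"slide": [[0,0,0.045],[0,0.01,0.045],[0.01,0.02,0.04],[0.02,0.04,0],[0.02,0.04,0],[0.02,0.04,0],[0.02,0.04,0],[0.02,0.04,0],[0.02,0.04,0],[0.02,0.04,0],[0.02,0.04,0],[0.02,0.04,0]], "yaw": [0,0,0,-0.6,-0.6,-0.6,-0.6,-0.6,-0.6,-0.6,-0.6,-0.6]}}

```text
time: 1.45
position: [0.4097, -0.1817, 0.3638]
tool_rot: [0.089, -0.089, 0.702, -0.701]
force: [1.5, -0.3, -0.2]
grip_width: 0.0939
```

Request:
{"name": "apply_moves", "arguments": {"slide": [[0.02,0.03,0.03],[0.01,0.03,0.03],[0,0.03,0.02],[0,0,0]], "yaw": [0,0,0,0]}}

```text
time: 1.85
position: [0.4412, -0.0814, 0.4465]
tool_rot: [0.092, -0.092, 0.702, -0.701]
force: [0.4, -0.1, -0.5]
grip_width: 0.0942
```

```bash
cat > snap.py <<'E'
import sys,pickle
from h import *
from plant import bot,viewer
def snap(name):
    st=bot.get_state();d=viewer.get_image("wrist");d["cam_to_world"]=wristT(st,d)
    cv2.imwrite(f"pics/{name}.png",d["color"][:,:,::-1]);pickle.dump((st,d),open(name+".pkl","wb"));return st,d
if __name__=="__main__":
    st,d=snap(sys.argv[1]);print(st["position"],st["force"],st["joint_pos"])
E
python3 snap.py w1
```

```text
[ 0.44119784 -0.08141458  0.44653691] [ 0.36319687 -0.10799529 -0.4642382 ] [ 0.59390964 -0.03011019 -0.46211862  1.67373171 -0.01451431  1.49598578
 -1.17689186]
```

View pics/w1.png

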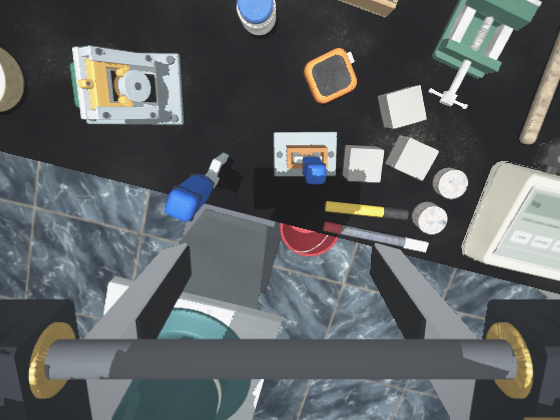

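```bash
python3 - <<'E'
from h import *
import pickle
st,d=pickle.load(open("w1.pkl","rb"))
crop(d["color"],65,35,130,100,6,"pics/w1a.png");crop(d["color"],265,120,80,70,8,"pics/w1b.png")
E
```

```text
(no output)
```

View pics/w1a.png

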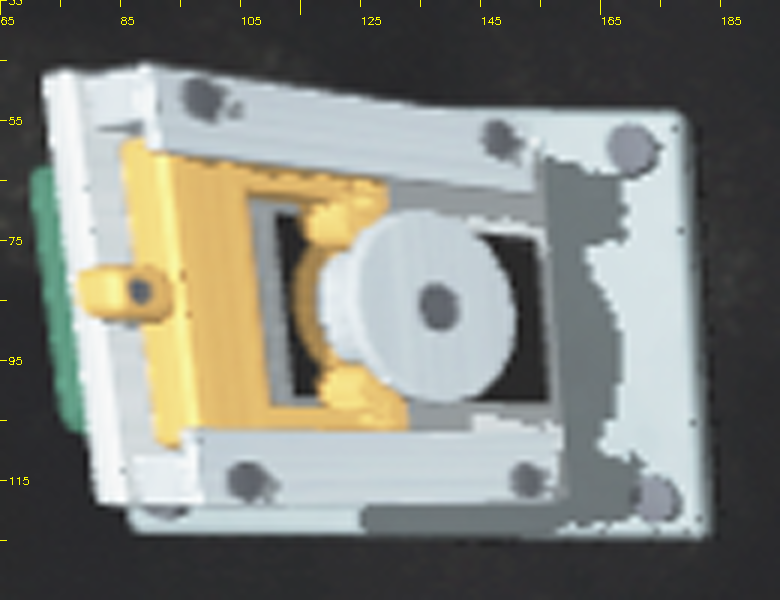

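View pics/w1b.png

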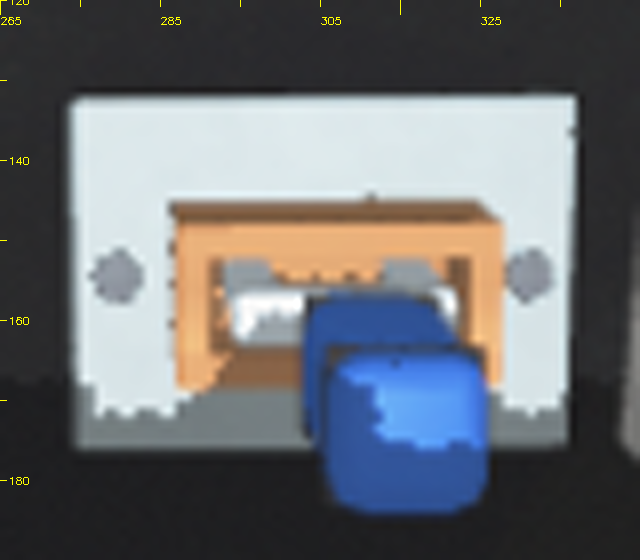

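```bash
cat > fit.py <<'E'
from h import *
import pickle
from scipy.optimize import least_squares
np.set_printoptions(precision=4,suppress=True)
s,e=pickle.load(open("cams.pkl","rb"));_,w=pickle.load(open("w1.pkl","rb"))
def fr(p):
    a=np.radians(p[2]);X=np.array([np.cos(a),np.sin(a),0]);Y=np.array([-np.sin(a),np.cos(a),0]);Z=np.array([0,0,1.])
    o=np.array([p[0],p[1],0]);u=X*np.sin(np.radians(35))+Z*np.cos(np.radians(35));return o,X,Y,Z,u,np.cross(u,Y)
def pts(p):
    o,X,Y,Z,u,n=fr(p);seat=o+.078*Z;hz,bx,tz,bt=p[3:7]
    H=seat+hz*n;T=seat+.066*u+n*tz
    B=lambda sx,sy:o+X*(bx+sx*.075)+Y*sy*.052+Z*bt
    return [(w,H,(138,86.2)),(s,H,(311.5,170)),(w,T,(78.7,83.3)),(s,T,(332,138.8)),(e,T,(284.4,215)),
     (w,B(-1,-1),(178.8,53.7)),(w,B(-1,1),(183,124.7)),(s,B(-1,1),(279,190.5)),(s,B(-1,-1),(318.5,219.5)),(s,B(1,-1),(363.5,175.5)),
     (e,B(-1,-1),(246,262)),(e,B(1,-1),(261,309.5)),(e,B(1,1),(323.5,301.5))]
def res(p): return np.concatenate([(proj(d,P)[0]-uv) for d,P,uv in pts(p)])
def wt(p): 
    r=res(p); return r
if __name__=="__main__":
    f=least_squares(wt,[.49,.15,104.8,.025,.016,.012,.008],loss="soft_l1",x_scale=[.01,.01,1,.01,.01,.01,.01]);print(f.x);print(res(f.x).reshape(-1,2))
    # holder
    def hp(p,k):
        a=np.radians(p[2]);X=np.array([np.cos(a),np.sin(a),0]);Y=np.array([-np.sin(a),np.cos(a),0]);return np.array([p[0]+0,p[1],p[3]])+X*k[0]*.035+Y*k[1]*.05
    O=[(w,(1,1),(274,132.3)),(w,(1,-1),(337,132)),(w,(-1,1),(274.5,176)),(w,(-1,-1),(336,175.5)),(s,(-1,-1),(163.5,243)),(s,(1,-1),(188.5,266)),(s,(1,1),(226,232))]
    g=least_squares(lambda p:np.concatenate([proj(d,hp(p,k))[0]-uv for d,k,uv in O]),[.457,-.117,15,.006],x_scale=[.01,.01,1,.01]);print(g.x);print(g.fun.reshape(-1,2))
    print("top",tri([ray(s,(178,179)),ray(e,(299,128)),ray(w,(315.5,174))]), onz(w,(315.5,174),.202),onz(s,(178,179),.202),onz(e,(299,128),.202))
E
python3 fit.py
```

```text
[  0.489    0.1488 104.3149   0.0311   0.0171   0.0119   0.0089]
[[-0.1712 -0.2916]
 [-0.4444 -0.5917]
 [ 0.0853 -0.2285]
 [-0.685   0.0257]
 [ 0.354   0.2764]
 [-0.4179 -0.7726]
 [-0.4672  0.0531]
 [-0.3302 -0.0817]
 [-1.2164  0.7279]
 [ 0.0552  0.3634]
 [-0.5209 -0.8404]
 [-0.1429  0.4007]
 [ 0.6992  0.1603]]
[ 0.4582 -0.1176 15.3747  0.0069]
[[-0.5083 -0.2982]
 [ 0.1029 -0.5126]
 [-0.4584  0.0213]
 [-0.2982  0.0514]
 [-0.1767  0.6949]
 [-0.7877 -0.1615]
 [-0.6633 -0.2152]]
top (array([ 0.4577, -0.1174,  0.1971]), [np.float64(0.0015037076341729517), np.float64(0.000971258438781293), np.float64(0.0006171670005579719)]) [ 0.4589 -0.1163  0.202 ] [ 0.4597 -0.1187  0.202 ] [ 0.4587 -0.0982  0.202 ]
```

Request:
{"name": "apply_moves", "arguments": {"slide": [[0.006,-0.012,-0.03],[0.006,-0.012,-0.03],[0.005,-0.012,-0.03],[0,0,-0.03],[0,0,-0.03],[0,0,0]], "yaw": [0.2,0.2,0,0,0,0]}}

```text
time: 2.5
position: [0.4548, -0.1263, 0.2866]
tool_rot: [0.09, -0.093, 0.702, -0.701]
force: [-0.1, 0.1, 0.8]
grip_width: 0.0938
```

```bash
python3 snap.py w2; python3 - <<'E'
from h import *
import pickle
st,d=pickle.load(open("w2.pkl","rb"))
q=st["tool_rot"];print(R.from_quat([q[1],q[2],q[3],q[0]]).as_matrix())
E
```

```text
[ 0.45478873 -0.12630794  0.2865551 ] [-0.05140245  0.07623715  0.76461558] [ 0.61355946  0.10803724 -0.4373804   1.89437583  0.05056918  1.1550565
 -1.15328077]
[[-9.66433499e-01 -5.31374181e-03  2.56861939e-01]
 [-2.56867489e-01  3.78073409e-04 -9.66446558e-01]
 [ 5.03833482e-03 -9.99985811e-01 -1.73031032e-03]]
```

View pics/w2.png

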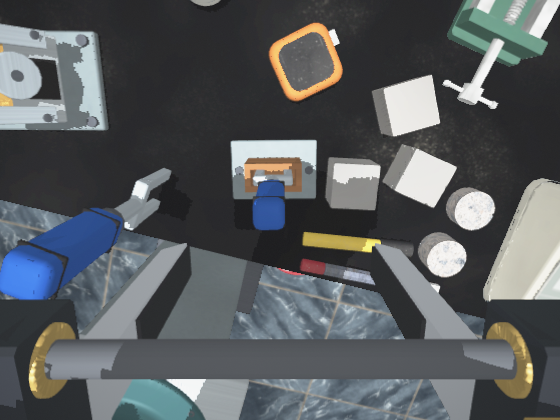

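Request:
{"name": "apply_moves", "arguments": {"slide": [[0.001,0.003,-0.02],[0.001,0.003,-0.02],[0.001,0.003,-0.02],[0,0,-0.02],[0,0,0]], "yaw": [0.1,0.1,0,0,0]}}

```text
time: 3.05
position: [0.4616, -0.1205, 0.2139]
tool_rot: [-0.093, 0.09, -0.699, 0.703]
force: [-0.5, -0.3, 0.5]
grip_width: 0.0938
```

Request:
{"name": "apply_moves", "arguments": {"slide": [[-0.003,0.003,-0.015],[0,0,-0.015],[0,0,-0.012],[0,0,0]], "yaw": [0,0,0,0]}}

```text
time: 3.45
position: [0.4619, -0.1197, 0.1776]
tool_rot: [-0.095, 0.087, -0.698, 0.704]
force: [0.0, -0.5, -0.3]
grip_width: 0.0941
```

```bash
cat > st.py <<'E'
from h import *
from plant import bot
np.set_printoptions(precision=4,suppress=True)
st=bot.get_state();q=st["tool_rot"];M=R.from_quat([q[1],q[2],q[3],q[0]]).as_matrix()
print("t",st["time"],"p",st["position"],"jaw yaw",np.degrees(np.arctan2(M[1,2],M[0,2])),"tooly",M[:,1],"F",st["force"],"T",st["ft_torque"],"g",st["grip_width"],"q",st["joint_pos"],"v",abs(st["joint_vel"]).max())
E
python3 st.py; python3 snap.py w3; python3 st.py
```

```text
t 3.45 p [ 0.4619 -0.1197  0.1776] jaw yaw -75.22664489587942 tooly [ 0.0122 -0.0075 -0.9999] F [ 0.029  -0.4594 -0.3456] T [0.0195 0.0513 0.0136] g 0.09407679692792609 q [ 0.5724  0.2367 -0.4366  2.0223  0.1346  0.8952 -1.2495] v 0.03674114642267281
[ 0.46194772 -0.11965815  0.17758749] [ 0.0289652  -0.459384   -0.34558734] [ 0.57237726  0.23671796 -0.43656195  2.02228655  0.13463022  0.89523917
 -1.24949279]
t 3.5 p [ 0.4624 -0.1197  0.1783] jaw yaw -75.22443755004672 tooly [ 0.0132 -0.0077 -0.9999] F [ 0.0895 -0.4974  0.4623] T [-0.0037 -0.0098 -0.0267] g 0.09382825402626839 q [ 0.5726  0.2359 -0.4368  2.0213  0.1343  0.896  -1.2492] v 0.009852999609556844
```

View pics/w3.png

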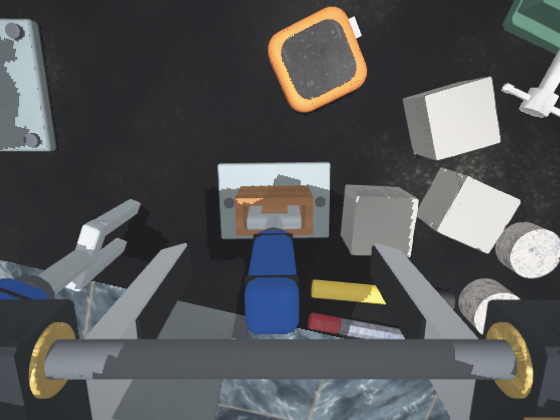

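Request:
{"name": "apply_moves", "arguments": {"slide": [[-0.004,0.002,-0.01],[0,0,0]], "yaw": [0,0]}}

```text
time: 3.7
position: [0.4589, -0.118, 0.1692]
tool_rot: [-0.096, 0.086, -0.698, 0.705]
force: [-0.4, 0.5, 0.2]
grip_width: 0.094
```

```bash
python3 st.py
```

```text
t 3.7 p [ 0.4589 -0.118   0.1692] jaw yaw -75.25182066703758 tooly [ 0.0151 -0.0085 -0.9998] F [-0.4272  0.5218  0.2086] T [ 0.0382  0.0628 -0.0223] g 0.09398170621371188 q [ 0.5696  0.2412 -0.4361  2.0397  0.1405  0.8712 -1.2579] v 0.044591699415565546
```

Well aligned. Close the gripper.

Request:
{"name": "apply_moves", "arguments": {"slide": [[0,0,0],[0,0,0],[0,0,0],[0,0,0],[0,0,0],[0,0,0],[0,0,0],[0,0,0]], "yaw": [0,0,0,0,0,0,0,0], "gripper": 0}}

```text
time: 4.5
position: [0.4594, -0.1181, 0.1704]
tool_rot: [-0.096, 0.085, -0.697, 0.705]
force: [0.0, 0.1, 0.3]
grip_width: 0.0332
```

```bash
python3 st.py
```

```text
t 4.5 p [ 0.4594 -0.1181  0.1704] jaw yaw -75.24494926422922 tooly [ 0.0164 -0.0091 -0.9998] F [0.0069 0.1205 0.2817] T [-0.0189  0.0891  0.0274] g 0.033180325747798924 q [ 0.5697  0.2398 -0.4363  2.0384  0.1401  0.8724 -1.2574] v 0.0018252337564640237
```

Request:
{"name": "apply_moves", "arguments": {"slide": [[0,0,0],[0,0,0],[0,0,0],[0,0,0]], "yaw": [0,0,0,0]}}

```text
time: 4.9
position: [0.4594, -0.1179, 0.1704]
tool_rot: [-0.096, 0.086, -0.697, 0.705]
force: [-0.1, 0.4, 1.0]
grip_width: 0.022
```

```bash
python3 st.py
```

```text
t 4.9 p [ 0.4594 -0.1179  0.1704] jaw yaw -75.24346251612762 tooly [ 0.0162 -0.0089 -0.9998] F [-0.1411  0.4183  0.9875] T [0.1461 0.1202 0.0234] g 0.022037292234306012 q [ 0.5697  0.2397 -0.4365  2.0383  0.1398  0.8727 -1.2574] v 0.0011031415189999777
```

Request:
{"name": "apply_moves", "arguments": {"slide": [[0,0,0.011],[0,0,0.011],[0,0,0.011],[0,0,0]], "yaw": [0,0,0,0]}}

```text
time: 5.3
position: [0.4593, -0.1179, 0.2066]
tool_rot: [-0.096, 0.086, -0.697, 0.705]
force: [0.1, 0.6, -1.8]
grip_width: 0.0216
```

```bash
python3 st.py; python3 snap.py w4
```

```text
t 5.3 p [ 0.4593 -0.1179  0.2066] jaw yaw -75.23132866045722 tooly [ 0.0163 -0.0088 -0.9998] F [ 0.0638  0.6058 -1.7575] T [-0.0077  0.0122  0.0141] g 0.021601780961137074 q [ 0.5834  0.1888 -0.4442  2.0026  0.1069  0.9533 -1.2274] v 0.015646024376896463
[ 0.45933744 -0.117859    0.2066254 ] [ 0.06384655  0.60577982 -1.75750154] [ 0.58339614  0.1888499  -0.44417809  2.00259719  0.10692637  0.9533384
 -1.2274087 ]
```

View pics/w4.png

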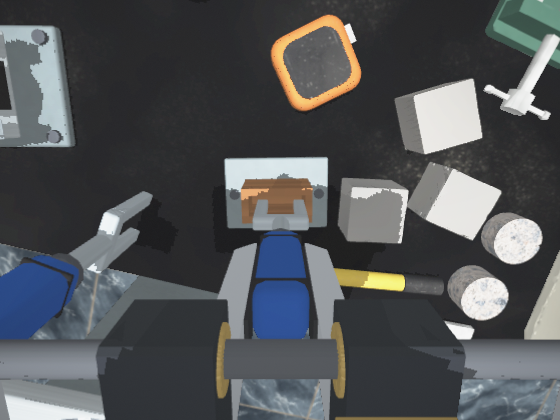

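Request:
{"name": "apply_moves", "arguments": {"slide": [[0.005,0.001,-0.002],[0.006,0.0016,-0.001],[0.006,0.0016,0],[0.006,0.0016,-0.0005],[0.006,0.0016,-0.0005],[0,0,0]], "yaw": [0,0,0,0,0,0]}}

```text
time: 5.95
position: [0.4889, -0.1103, 0.1998]
tool_rot: [-0.094, 0.087, -0.698, 0.705]
force: [-1.7, -1.0, -0.3]
grip_width: 0.0219
```

```bash
python3 st.py; python3 snap.py w5
```

```text
t 5.95 p [ 0.4889 -0.1103  0.1998] jaw yaw -75.25335228161715 tooly [ 0.0105 -0.0088 -0.9999] F [-1.7123 -0.9512 -0.3354] T [-0.3641  0.6368  0.0977] g 0.021914803596350466 q [ 0.544   0.2523 -0.4458  1.9451  0.141   0.9612 -1.2825] v 0.0047688456180499115
[ 0.48891242 -0.1102602   0.19983064] [-1.71231052 -0.9511907  -0.33540221] [ 0.54399355  0.25227617 -0.44575263  1.94513004  0.14097083  0.96118686
 -1.28254631]
```

View pics/w5.png

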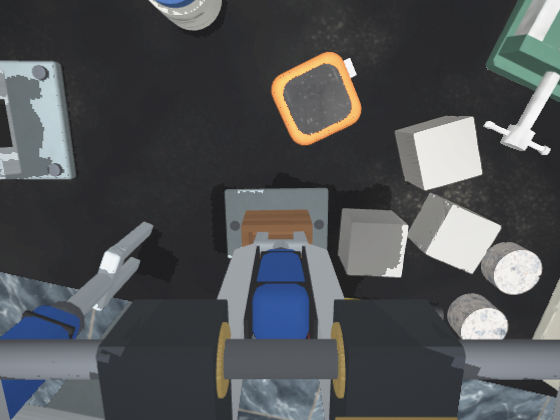

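Request:
{"name": "apply_moves", "arguments": {"slide": [[0.0058,0.0016,-0.001],[0.0058,0.0016,-0.001],[0.0056,0.0015,-0.0015],[0.0056,0.0015,-0.0015],[0.0055,0.0015,-0.002],[0.0055,0.0015,-0.002],[0,0,0]], "yaw": [0,0,0,0,0,0,0]}}

```text
time: 6.7
position: [0.5257, -0.1002, 0.1901]
tool_rot: [-0.094, 0.087, -0.698, 0.705]
force: [-1.7, -1.3, -0.6]
grip_width: 0.0219
```

```bash
python3 st.py; python3 - <<'E'
from h import *
from plant import viewer
s=viewer.get_image("scene");e=viewer.get_image("side")
crop(s["color"],145,140,130,110,6,"pics/s6.png");crop(e["color"],240,100,100,120,5,"pics/e6.png")
E
```

```text
t 6.7 p [ 0.5257 -0.1002  0.1901] jaw yaw -75.26595580321178 tooly [ 0.0111 -0.0087 -0.9999] F [-1.7365 -1.2898 -0.5754] T [-0.4029  0.5715  0.0386] g 0.021894303844792764 q [ 0.4962  0.3263 -0.443   1.876   0.1776  0.9645 -1.34  ] v 0.003488049616740575
```

View pics/s6.png

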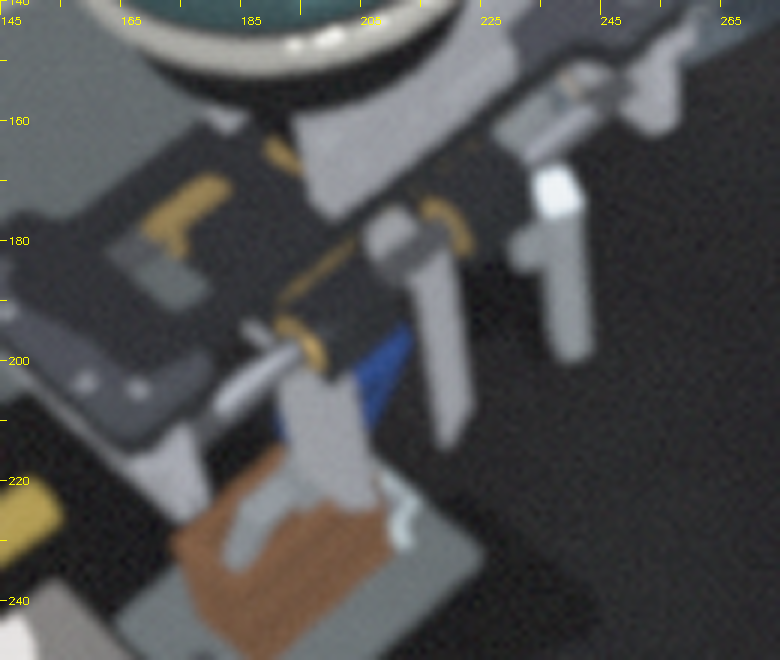

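View pics/e6.png

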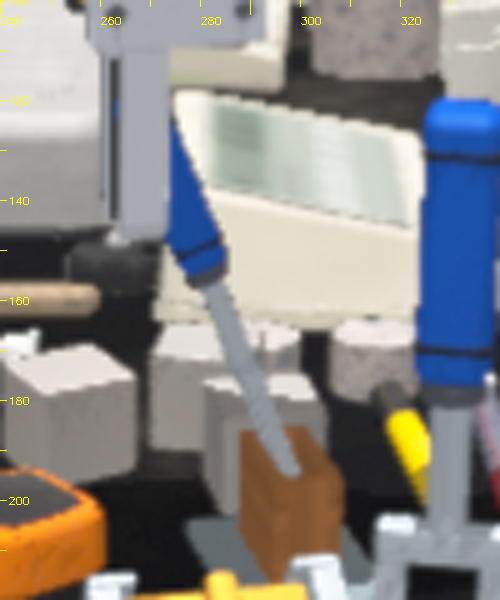

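Request:
{"name": "apply_moves", "arguments": {"slide": [[0.0054,0.0014,-0.003],[0.0053,0.0014,-0.003],[0.0052,0.0014,-0.003],[0,0,0]], "yaw": [0,0,0,0]}}

```text
time: 7.2
position: [0.5425, -0.0959, 0.1808]
tool_rot: [-0.094, 0.087, -0.698, 0.705]
force: [-1.9, -1.4, -0.9]
grip_width: 0.0221
```

```bash
python3 st.py; python3 - <<'E'
from h import *
from plant import viewer
e=viewer.get_image("side")
crop(e["color"],240,100,100,120,5,"pics/e7.png")
E
```

```text
t 7.2 p [ 0.5425 -0.0959  0.1808] jaw yaw -75.30582461576441 tooly [ 0.0119 -0.0089 -0.9999] F [-1.9338 -1.3589 -0.9357] T [-0.3322  0.5658  0.0684] g 0.022139150745237052 q [ 0.4732  0.3651 -0.4385  1.8474  0.1964  0.9576 -1.366 ] v 0.007186186291716689
```

View pics/e7.png

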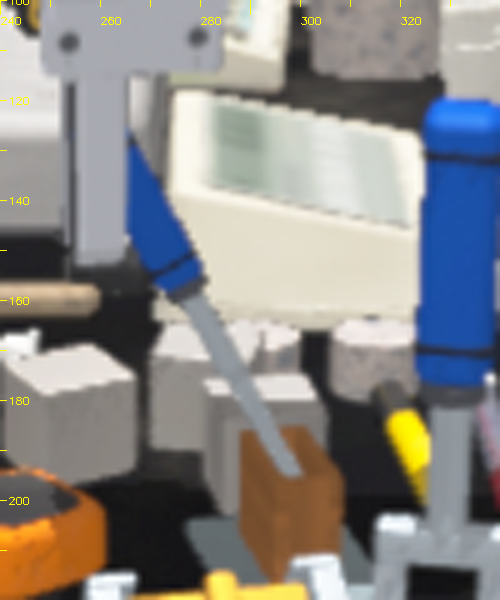

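```bash
python3 - <<'E'
from h import *
import pickle
s,e=pickle.load(open("cams.pkl","rb"))
print(tri([ray(s,(500,135)),ray(e,(108,266))]),tri([ray(s,(395,208)),ray(e,(162,160))]))
for u in [(400,212),(500,133)]: print(onz(s,u,.2))
for u in [(162,160),(110,265)]: print(onz(e,u,.2))
E
```

```text
(array([0.67357772, 0.41897775, 0.19075041]), [np.float64(0.005920228008007841), np.float64(0.005920228008008005)]) (array([0.68830123, 0.13294787, 0.21240735]), [np.float64(0.004529514534565939), np.float64(0.004529514534565832)])
[0.69796522 0.14329354 0.2       ]
[0.668652   0.41083654 0.2       ]
[0.69410745 0.09554375 0.2       ]
[0.67115138 0.43331937 0.2       ]
```

Request:
{"name": "apply_moves", "arguments": {"slide": [[0,0,0.02],[0,0,0.03],[0,0,0.03],[0,0,0.03],[0,0,0.03],[0,0,0.03],[0,0,0.02],[0,0,0]], "yaw": [0,0,0,0,0,0,0,0]}}

```text
time: 8.05
position: [0.5418, -0.0943, 0.3782]
tool_rot: [-0.096, 0.086, -0.698, 0.704]
force: [0.4, 1.2, -2.7]
grip_width: 0.0218
```

```bash
python3 st.py; python3 - <<'E'
from h import *
from plant import viewer
e=viewer.get_image("side")
cv2.imwrite("pics/e8.png",e["color"][:,:,::-1])
E
```

```text
t 8.05 p [ 0.5418 -0.0943  0.3782] jaw yaw -75.22831753737887 tooly [ 0.015  -0.0065 -0.9999] F [ 0.3787  1.1538 -2.7421] T [ 0.0874 -0.0581  0.0057] g 0.021834911175701223 q [ 0.5098  0.195  -0.4651  1.5965  0.0949  1.3559 -1.2795] v 0.03888707833707423
```

View pics/e8.png

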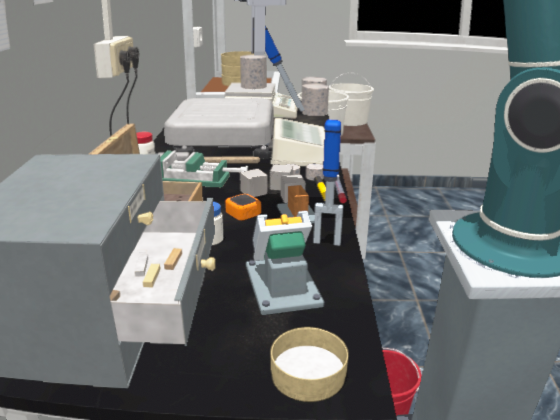

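Request:
{"name": "apply_moves", "arguments": {"slide": [[0,0.02,0.02],[-0.002,0.03,0.01],[-0.006,0.034,0],[-0.008,0.034,0],[-0.008,0.034,0],[-0.01,0.034,0],[-0.01,0.034,0],[-0.01,0.034,0],[-0.01,0.034,0],[-0.01,0.034,0],[-0.01,0.03,0],[0,0,0]], "yaw": [7.5,7.5,7.5,7.5,7.5,7.5,7.5,7.5,7.5,7.5,7.5,0]}}

```text
time: 9.3
position: [0.4476, 0.2686, 0.3894]
tool_rot: [-0.544, 0.544, -0.454, 0.449]
force: [0.5, -0.5, -1.1]
grip_width: 0.022
```

```bash
python3 st.py
```

```text
t 9.3 p [0.4476 0.2686 0.3894] jaw yaw 10.611203487243241 tooly [-0.0052  0.0037 -1.    ] F [ 0.4988 -0.5217 -1.1125] T [ 0.0521 -0.125  -0.0374] g 0.022033162121001214 q [ 0.1591  0.1973 -0.8751  1.618   0.147   1.3995 -0.5466] v 0.050954488748094356
```

Request:
{"name": "apply_moves", "arguments": {"slide": [[0,0.015,-0.02],[0,0.015,-0.02],[0,0.001,-0.014],[0,0,0]], "yaw": [2,1.8,0,0]}}

```text
time: 9.7
position: [0.4462, 0.3002, 0.3283]
tool_rot: [-0.558, 0.561, -0.436, 0.429]
force: [0.1, -0.3, -1.5]
grip_width: 0.0218
```

```bash
python3 st.py; python3 snap.py w9; python3 - <<'E'
from h import *
from plant import viewer
e=viewer.get_image("side");s=viewer.get_image("scene")
crop(e["color"],220,100,130,120,5,"pics/e9.png");crop(s["color"],250,60,130,120,6,"pics/s9.png")
import pickle;pickle.dump((s,e),open("c9.pkl","wb"))
E
```

```text
t 9.7 p [0.4462 0.3002 0.3283] jaw yaw 14.574720521968837 tooly [-0.0102  0.0023 -0.9999] F [ 0.0858 -0.3288 -1.4629] T [ 0.0363 -0.0771  0.0299] g 0.021807675343598433 q [ 0.086   0.2828 -0.8858  1.6776  0.2174  1.2943 -0.5869] v 0.015085903443061623
[0.44619764 0.30018395 0.32830562] [ 0.08577615 -0.3287515  -1.46288496] [ 0.08597623  0.28280977 -0.88575633  1.67756548  0.21738693  1.29426397
 -0.5869386 ]
```

View pics/e9.png

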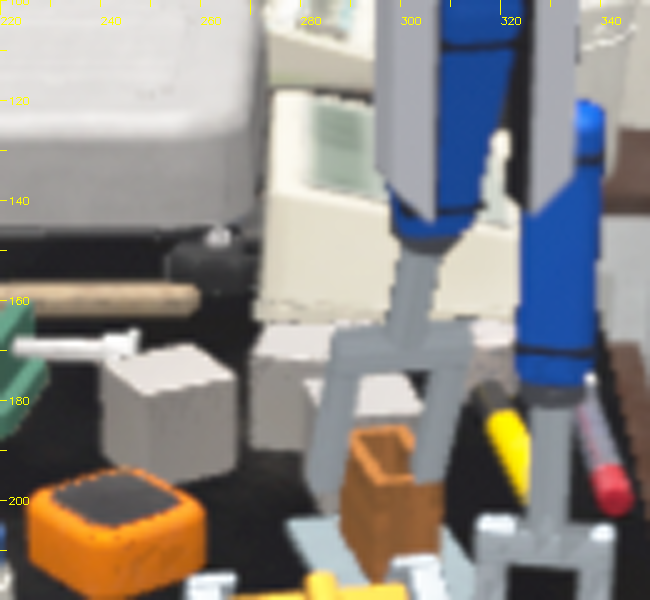

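View pics/s9.png

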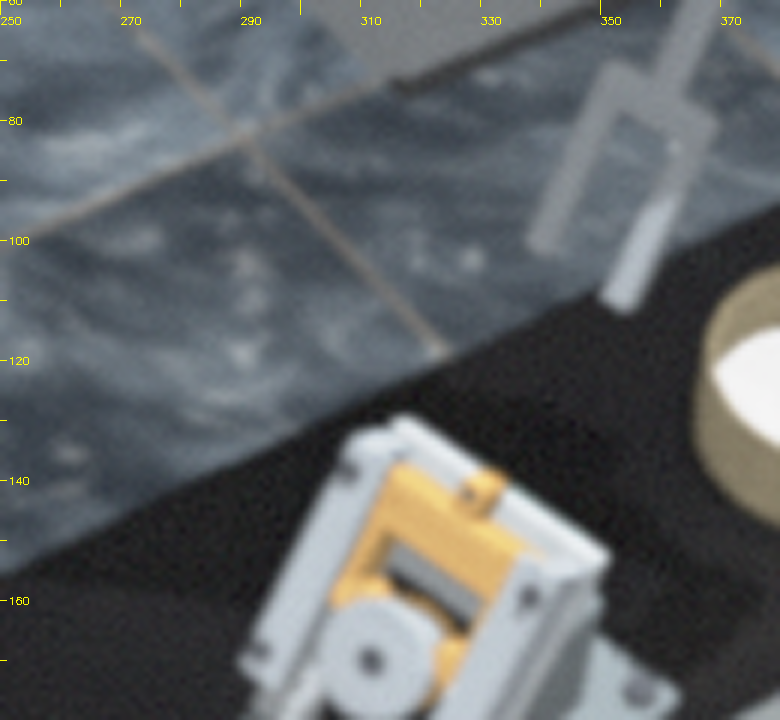

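View pics/w9.png

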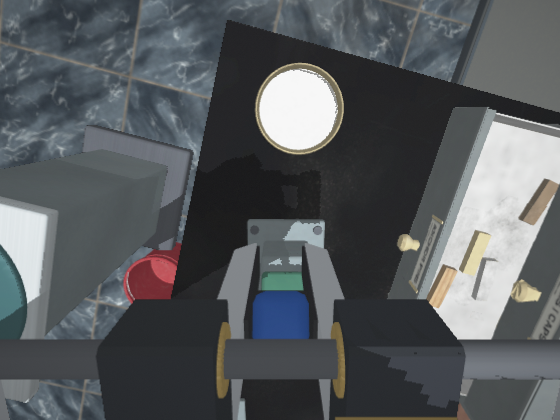

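```bash
python3 - <<'E'
from h import *
import pickle
np.set_printoptions(precision=4,suppress=True)
s,e=pickle.load(open("c9.pkl","rb"))
a=tri([ray(s,(339.7,101.0)),ray(e,(305.6,197))]);b=tri([ray(s,(353.3,110.8)),ray(e,(284.4,198))])
c=tri([ray(s,(364,75.5)),ray(e,(300.3,166))])
print(a,b,np.linalg.norm(a[0]-b[0]),c)
m=(a[0]+b[0])/2;print("mid",m);v=c[0]-m;print(v,np.linalg.norm(v));
g=np.array([.4462,.3002,.3223]);v=g-m;L=np.linalg.norm(v);v/=L;print(L,v,np.degrees(np.arccos(v[2])))
y=b[0]-a[0];print("prong yaw",np.degrees(np.arctan2(y[1],y[0])),y)
seat=np.array([.489,.149,.078]);al=np.radians(104.4);X=np.array([np.cos(al),np.sin(al),0]);Y=np.array([-np.sin(al),np.cos(al),0]);u=X*np.sin(np.radians(35))+[0,0,np.cos(np.radians(35))];n=np.cross(u,Y)
print("tip in seat frame",(m-seat)@u,(m-seat)@Y,(m-seat)@n, "u",u,"Y",Y,"n",n)
print("expected tip",(g-.152*u-seat)@u,(g-.152*u-seat)@Y,(g-.152*u-seat)@n)
E
```

```text
(array([0.45  , 0.2137, 0.189 ]), [np.float64(0.0013748495580401612), np.float64(0.001374849558040229)]) (array([0.4819, 0.22  , 0.189 ]), [np.float64(0.0004566104965947437), np.float64(0.000456610496594663)]) 0.03249310256134425 (array([0.4623, 0.2478, 0.2484]), [np.float64(0.0018193339308348621), np.float64(0.0018193339308349478)])
mid [0.466  0.2169 0.189 ]
[-0.0037  0.0309  0.0595] 0.06711484165726024
0.15844395431611583 [-0.1248  0.5258  0.8414] 32.71061156689604
prong yaw 11.176832521858595 [0.0319 0.0063 0.0001]
tip in seat frame 0.1319147366211572 0.00541163681900593 0.005100163344401415 u [-0.1426  0.5556  0.8192] Y [-0.9686 -0.2487  0.    ] n [ 0.2037 -0.7934  0.5736]
expected tip 0.13822408968903796 0.003853448356979379 0.011441096972289962
```

Request:
{"name": "apply_moves", "arguments": {"slide": [[0.0035,-0.0055,-0.008],[0.0025,-0.0055,-0.008],[0.002,-0.005,-0.008],[0.002,-0.005,-0.008],[0,0,0]], "yaw": [0,0,0,0,0]}}

```text
time: 10.35
position: [0.4591, 0.2761, 0.2976]
tool_rot: [0.559, -0.558, 0.436, -0.432]
force: [-0.1, -0.0, -1.6]
grip_width: 0.0218
```

```bash
python3 st.py; python3 - <<'E'
from h import *
from plant import viewer
e=viewer.get_image("side");s=viewer.get_image("scene")
crop(e["color"],230,130,110,120,6,"pics/e10.png");crop(s["color"],270,80,110,110,6,"pics/s10.png")
import pickle;pickle.dump((s,e),open("c10.pkl","wb"))
E
```

```text
t 10.35 p [0.4591 0.2761 0.2976] jaw yaw 14.332195446768813 tooly [-0.0043  0.0038 -1.    ] F [-0.1279 -0.0429 -1.5692] T [ 0.0401 -0.1168  0.0319] g 0.021793403281398085 q [ 0.1221  0.297  -0.868   1.7304  0.2335  1.2255 -0.5542] v 0.010420500055798932
```

View pics/e10.png

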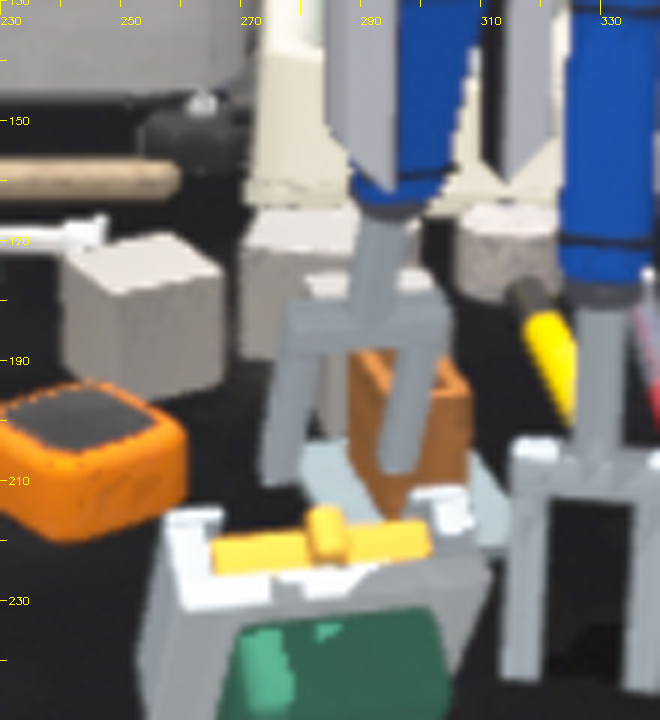

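View pics/s10.png

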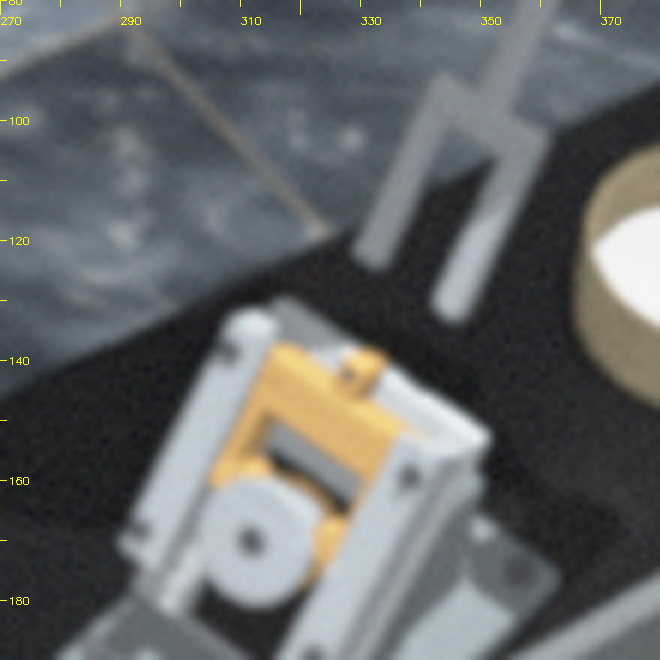

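```bash
cat > tip.py <<'E'
from h import *
import pickle,sys
np.set_printoptions(precision=4,suppress=True)
s,e=pickle.load(open("cams.pkl","rb"))
al=np.radians(104.4);X=np.array([np.cos(al),np.sin(al),0]);Y=np.array([-np.sin(al),np.cos(al),0]);u=X*np.sin(np.radians(35))+[0,0,np.cos(np.radians(35))];n=np.cross(u,Y)
seat=np.array([.489,.149,.078])
def tip(sl,sr,el,er,tcp):
    a=tri([ray(s,sl),ray(e,er)]);b=tri([ray(s,sr),ray(e,el)])
    m=(a[0]+b[0])/2;g=np.array(tcp)-[0,0,.006]
    t=tri([ray(s,(332,138.8)),ray(e,(284.4,215))])[0]
    loc=lambda p:np.array([(p-seat)@u,(p-seat)@Y,(p-seat)@n])*1000
    print("mid",m,"loc",loc(m),"tangloc",loc(t),"res",a[1],b[1])
    v=g-m;print("L",np.linalg.norm(v),"tilt",np.degrees(np.arccos(v[2]/np.linalg.norm(v))),"kin",loc(g-.152*u))
E
python3 - <<'E'
from tip import *
tip((331.7,123.3),(345.3,132.5),(275.8,210),(296.3,208),(.4591,.2761,.2976))
E
```

```text
mid [0.4798 0.1919 0.1576] loc [90.3913 -1.7374  9.7586] tangloc [66.7276 -0.9112 12.0817] res [np.float64(0.00014211305166328896), np.float64(0.0001421130516634899)] [np.float64(0.00014888077454175655), np.float64(0.0001488807745417139)]
L 0.15956468842706886 tilt 32.9100563523017 kin [97.8471 -2.6478 15.5816]
```

Request:
{"name": "apply_moves", "arguments": {"slide": [[0.0013,-0.005,-0.008],[0.0013,-0.005,-0.008],[0.001,-0.004,-0.007],[0,0,0]], "yaw": [0,0,0,0]}}

```text
time: 10.85
position: [0.4627, 0.2625, 0.2741]
tool_rot: [0.56, -0.558, 0.435, -0.431]
force: [0.2, -0.1, -1.6]
grip_width: 0.0217
```

```bash
python3 st.py; python3 - <<'E'
from h import *
from plant import viewer
e=viewer.get_image("side");s=viewer.get_image("scene")
crop(e["color"],245,160,90,80,8,"pics/e11.png");crop(s["color"],285,90,80,75,8,"pics/s11.png")
import pickle;pickle.dump((s,e),open("c11.pkl","wb"))
E
```

```text
t 10.85 p [0.4627 0.2625 0.2741] jaw yaw 14.438102144348788 tooly [-0.0028  0.005  -1.    ] F [ 0.173  -0.0824 -1.5927] T [ 0.0165 -0.0735 -0.0072] g 0.02166038405298548 q [ 0.1402  0.3087 -0.858   1.7717  0.2458  1.1742 -0.5382] v 0.010338527147770078
```

View pics/e11.png

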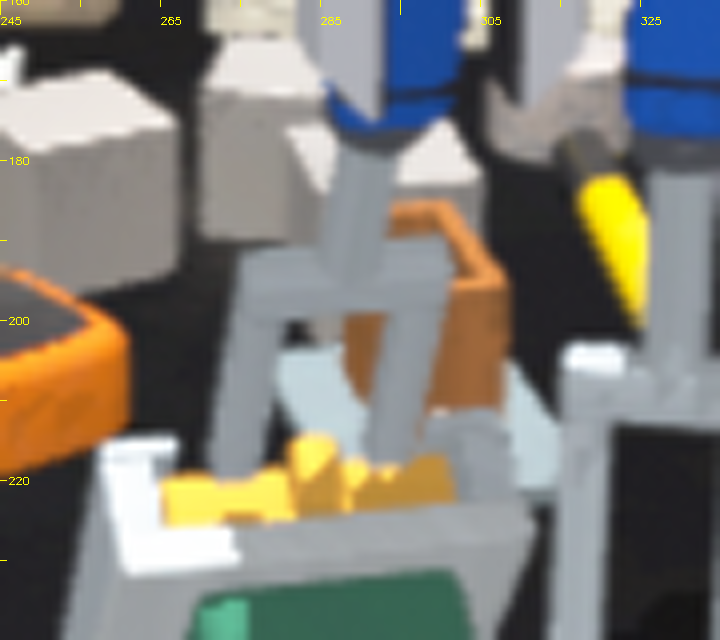

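View pics/s11.png

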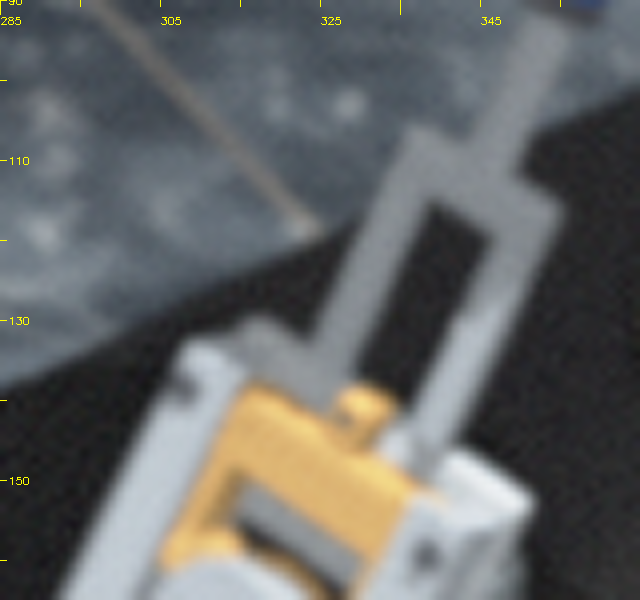

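```bash
python3 - <<'E'
from tip import *
tip((325.7,140.5),(338.3,149),(274,219.4),(293.5,218.1),(.4627,.2625,.2741))
# draw predicted prong-end rectangles at several n on side & scene
for nn in (.006,.010,.014,.018):
  for du in (.053,.063):
    for yy in (-.0155,.0155):
        P=seat+u*du+Y*(yy-.001)+n*nn
        print(nn,du,yy,proj(s,P)[0],proj(e,P)[0])
E
```

```text
mid [0.4858 0.1737 0.1302] loc [56.9013 -3.0569  9.6963] tangloc [66.7276 -0.9112 12.0817] res [np.float64(0.002848423927694946), np.float64(0.002848423927694878)] [np.float64(0.0023116844875598935), np.float64(0.00231168448755995)]
L 0.1656735300414355 tilt 33.640849532100404 kin [70.528  -2.7526 13.6264]
0.006 0.053 -0.0155 [336.5811 149.0917] [274.2155 223.4804]
0.006 0.053 0.0155 [323.8991 140.3599] [293.0826 221.6459]
0.006 0.063 -0.0155 [338.9815 144.5652] [275.0007 220.4847]
0.006 0.063 0.0155 [326.2139 135.8498] [294.0646 218.6527]
0.01 0.053 -0.0155 [335.6093 149.2858] [273.784 221.285]
0.01 0.053 0.0155 [322.8928 140.5215] [292.6101 219.4715]
0.01 0.063 -0.0155 [338.0145 144.7434] [274.5625 218.2725]
0.01 0.063 0.0155 [325.2117 135.9957] [293.5846 216.4619]
0.014 0.053 -0.0155 [334.6305 149.4815] [273.3544 219.0999]
0.014 0.053 0.0155 [321.8792 140.6845] [292.1397 217.307 ]
0.014 0.063 -0.0155 [337.0403 144.9229] [274.1264 216.0708]
0.014 0.063 0.0155 [324.2021 136.1427] [293.1066 214.2813]
0.018 0.053 -0.0155 [333.6444 149.6786] [272.9269 216.925 ]
0.018 0.053 0.0155 [320.8582 140.8487] [291.6713 215.1527]
0.018 0.063 -0.0155 [336.0589 145.1039] [273.6924 213.8796]
0.018 0.063 0.0155 [323.1852 136.2909] [292.6308 212.111 ]
```

Request:
{"name": "apply_moves", "arguments": {"slide": [[0.0003,-0.0011,-0.0016],[0.0003,-0.0011,-0.0016],[0.0003,-0.0011,-0.0016],[0,0,0]], "yaw": [0,0,0,0]}}

```text
time: 11.35
position: [0.4638, 0.2605, 0.2705]
tool_rot: [0.561, -0.558, 0.434, -0.431]
force: [-0.9, -1.3, -1.6]
grip_width: 0.0216
```

```bash
cat > f.py <<'E'
from tip import *
from plant import bot
st=bot.get_state();F=st["force"]-[0.1,-.1,-1.6];g=st["position"]-[0,0,.006]
q=st["tool_rot"];M=R.from_quat([q[1],q[2],q[3],q[0]]).as_matrix()
print("t",round(st["time"],2),"p",st["position"],"F(u,Y,n)",np.array([F@u,F@Y,F@n]),"Fw",st["force"],"T",st["ft_torque"],"tip kin",(np.array([u,Y,n])@(g-.152*u-seat))*1000-[7.5,-1,5.6],"yaw",np.degrees(np.arctan2(M[1,2],M[0,2])),"tooly",M[:,1])
E
python3 f.py
```

```text
t 11.35 p [0.4638 0.2605 0.2705] F(u,Y,n) [-0.5096  1.3149  0.7844] Fw [-0.9411 -1.3325 -1.5675] T [ 0.0541 -0.0679 -0.0055] tip kin [58.8178 -2.3002  7.8203] yaw 14.509502173281323 tooly [-0.0009  0.0064 -1.    ]
```

Request:
{"name": "apply_moves", "arguments": {"slide": [[0.0003,-0.0011,-0.0018],[0.0003,-0.0011,-0.0018],[0.0003,-0.0011,-0.0018]], "yaw": [0,0,0]}}

```text
time: 11.65
position: [0.4648, 0.2572, 0.265]
tool_rot: [0.561, -0.557, 0.434, -0.431]
force: [-0.3, -0.1, -2.3]
grip_width: 0.0218
```

```bash
python3 f.py
```

```text
t 11.65 p [0.4648 0.2572 0.265 ] F(u,Y,n) [-0.5471  0.3774 -0.5016] Fw [-0.2897 -0.0998 -2.3359] T [ 0.0398 -0.0499 -0.0782] tip kin [52.35   -2.4651  7.4833] yaw 14.52278837550626 tooly [-0.0004  0.0066 -1.    ]
```

Not yet in contact; a look from the cameras here, close to the clip.

```bash
python3 - <<'E'
from h import *
from plant import viewer
e=viewer.get_image("side");s=viewer.get_image("scene")
a=e["color"][180:240,250:330,::-1];b=s["color"][110:170,290:370,::-1]
f=lambda c:cv2.resize(c,None,fx=8,fy=5*1.6,interpolation=cv2.INTER_CUBIC)
cv2.imwrite("pics/e12.png",f(a));cv2.imwrite("pics/s12.png",f(b))
E
python3 f.py
```

```text
t 11.75 p [0.4648 0.257  0.2649] F(u,Y,n) [-0.1525 -0.0525 -0.2715] Fw [ 0.1172  0.0438 -1.8806] T [ 0.0382 -0.033  -0.0089] tip kin [52.1038 -2.3752  7.5325] yaw 14.506563156012454 tooly [-0.0008  0.0064 -1.    ]
```

View pics/e12.png

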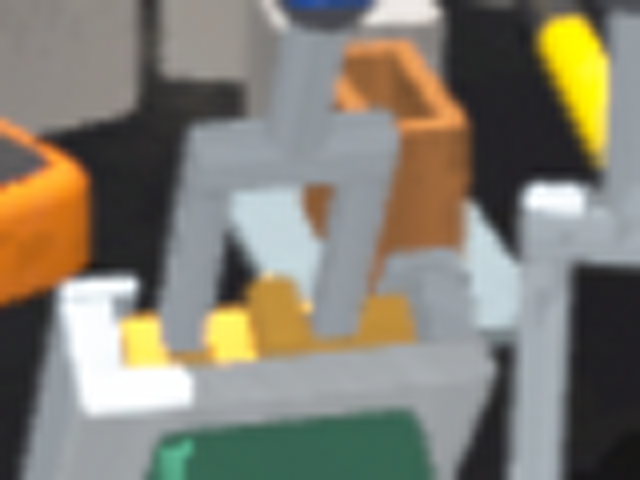

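View pics/s12.png

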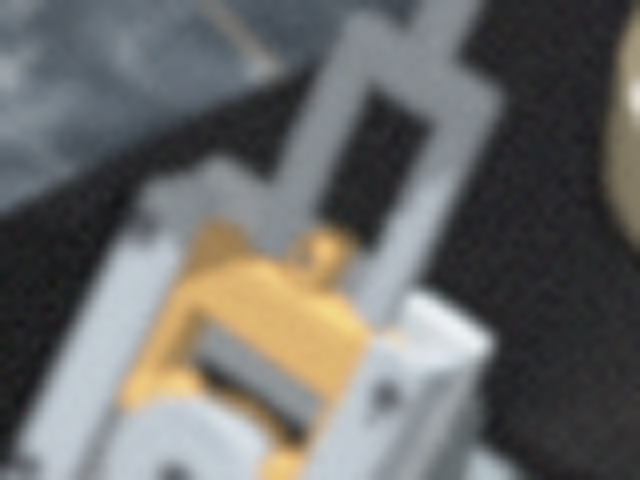

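Request:
{"name": "apply_moves", "arguments": {"slide": [[-0.002,-0.0005,0.0005],[0,0,0]], "yaw": [0,0]}}

```text
time: 11.95
position: [0.4626, 0.2565, 0.2654]
tool_rot: [0.561, -0.558, 0.435, -0.431]
force: [-0.1, 0.2, -1.4]
grip_width: 0.0223
```

```bash
python3 f.py
```

```text
t 11.95 p [0.4626 0.2565 0.2654] F(u,Y,n) [ 0.3435  0.0696 -0.1957] Fw [-0.0563  0.2288 -1.4309] T [ 0.0449 -0.1147 -0.0151] tip kin [52.5834 -0.118   7.7605] yaw 14.510561796624831 tooly [-0.001   0.0064 -1.    ]
```

Request:
{"name": "apply_moves", "arguments": {"slide": [[0.0003,-0.0011,-0.0017],[0.0003,-0.0011,-0.0017]], "yaw": [0,0]}}

```text
time: 12.15
position: [0.4632, 0.2546, 0.2623]
tool_rot: [0.561, -0.557, 0.434, -0.431]
force: [-0.5, 2.4, 1.6]
grip_width: 0.022
```

```bash
python3 f.py
```

```text
t 12.15 p [0.4632 0.2546 0.2623] F(u,Y,n) [ 4.0683 -0.0548 -0.2516] Fw [-0.4785  2.3734  1.5882] T [ 0.1881  0.1167 -0.0234] tip kin [48.9027 -0.2808  7.589 ] yaw 14.535032170339376 tooly [-0.0002  0.007  -1.    ]
```

Request:
{"name": "apply_moves", "arguments": {"slide": [[0.0003,-0.0011,-0.0017],[0.0003,-0.0011,-0.0017],[0.0003,-0.0011,-0.0017]], "yaw": [0,0,0]}}

```text
time: 12.45
position: [0.4643, 0.2518, 0.2574]
tool_rot: [0.562, -0.557, 0.434, -0.431]
force: [-1.0, 2.4, 4.7]
grip_width: 0.0214
```

```bash
python3 f.py
```

```text
t 12.45 p [0.4643 0.2518 0.2574] F(u,Y,n) [6.7072 0.4469 1.4013] Fw [-1.0041  2.4033  4.698 ] T [ 0.1858  0.3546 -0.1023] tip kin [43.1965 -0.6343  7.2762] yaw 14.559821267828093 tooly [ 0.0007  0.008  -1.    ]
```

Request:
{"name": "apply_moves", "arguments": {"slide": [[0.0003,-0.0011,-0.0017],[0.0003,-0.0011,-0.0017],[0.0003,-0.0011,-0.0017]], "yaw": [0,0,0]}}

```text
time: 12.75
position: [0.4654, 0.2491, 0.2528]
tool_rot: [0.562, -0.556, 0.434, -0.431]
force: [-2.5, 2.9, 8.0]
grip_width: 0.022
```

```bash
python3 f.py
```

```text
t 12.75 p [0.4654 0.2491 0.2528] F(u,Y,n) [9.9421 1.7764 2.5743] Fw [-2.5143  2.9391  8.0207] T [ 0.1812  0.5837 -0.1744] tip kin [37.8031 -1.0298  6.998 ] yaw 14.582171124953796 tooly [ 0.0018  0.0091 -1.    ]
```

Request:
{"name": "apply_moves", "arguments": {"slide": [[0.0001,-0.0011,-0.0016],[0.0001,-0.0011,-0.0016]], "yaw": [0,0]}}

```text
time: 12.95
position: [0.4658, 0.2477, 0.2503]
tool_rot: [0.563, -0.556, 0.434, -0.431]
force: [-2.3, 4.1, 9.5]
grip_width: 0.0217
```

```bash
python3 f.py
```

```text
t 12.95 p [0.4658 0.2477 0.2503] F(u,Y,n) [11.7912  1.273   2.5126] Fw [-2.3031  4.1405  9.5   ] T [ 0.3294  0.6865 -0.173 ] tip kin [34.8865 -1.0422  6.7034] yaw 14.613126349849109 tooly [ 0.0029  0.0104 -0.9999]
```

Request:
{"name": "apply_moves", "arguments": {"slide": [[0.0001,-0.0011,-0.0015],[0.0001,-0.0011,-0.0015]], "yaw": [0,0]}}

```text
time: 13.15
position: [0.4661, 0.2466, 0.2481]
tool_rot: [0.564, -0.555, 0.434, -0.431]
force: [-4.1, 3.9, 9.4]
grip_width: 0.0219
```

```bash
python3 f.py
```

```text
t 13.15 p [0.4661 0.2466 0.2481] F(u,Y,n) [11.7999  3.0538  2.3239] Fw [-4.0676  3.8522  9.3989] T [ 0.3373  0.731  -0.1448] tip kin [32.4224 -1.0945  6.4499] yaw 14.651127502209873 tooly [ 0.0042  0.012  -0.9999]
```

```bash
python3 - <<'E'
from h import *
from plant import viewer
e=viewer.get_image("side");s=viewer.get_image("scene")
crop(e["color"],250,110,90,130,5,"pics/e13.png");crop(s["color"],285,90,80,110,7,"pics/s13.png")
E
python3 f.py
```

```text
t 13.25 p [0.4661 0.2465 0.248 ] F(u,Y,n) [9.7383 1.339  2.3234] Fw [-2.1127  3.1338  7.7098] T [ 0.194   0.5734 -0.1852] tip kin [32.2834 -1.0312  6.489 ] yaw 14.650664972727428 tooly [ 0.004   0.0118 -0.9999]
```

View pics/e13.png

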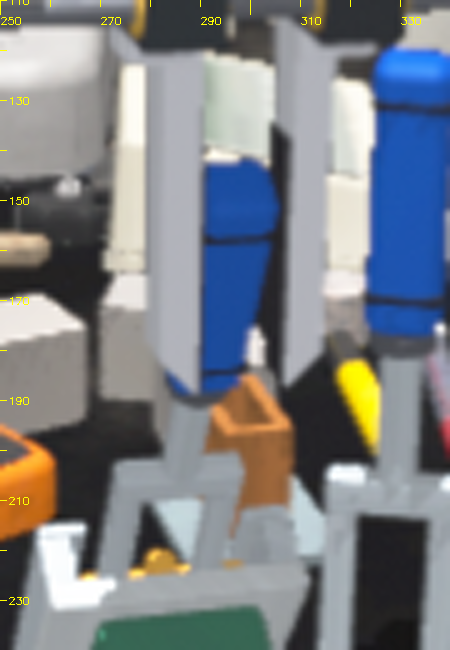

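View pics/s13.png

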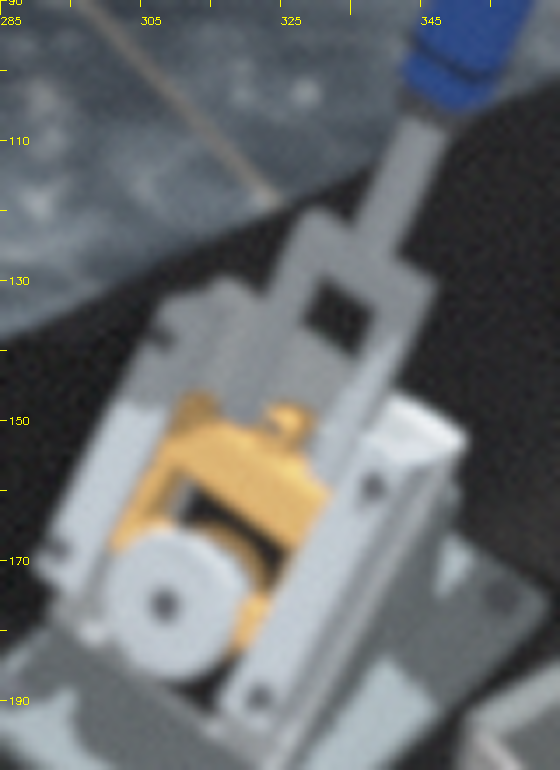

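Request:
{"name": "apply_moves", "arguments": {"slide": [[0.0001,-0.0011,-0.0016],[0.0001,-0.0011,-0.0016]], "yaw": [0,0]}}

```text
time: 13.45
position: [0.4664, 0.2454, 0.2457]
tool_rot: [0.565, -0.555, 0.433, -0.431]
force: [-3.1, 3.0, 8.5]
grip_width: 0.0218
```

```bash
python3 f.py
```

```text
t 13.45 p [0.4664 0.2454 0.2457] F(u,Y,n) [10.4145  2.304   2.6643] Fw [-3.0744  2.999   8.4592] T [ 0.2137  0.7511 -0.1657] tip kin [29.7526 -1.0743  6.106 ] yaw 14.688986274037415 tooly [ 0.0053  0.0133 -0.9999]
```

Request:
{"name": "apply_moves", "arguments": {"slide": [[0,-0.0011,-0.0016],[0,-0.0011,-0.0016]], "yaw": [0,0]}}

```text
time: 13.65
position: [0.4664, 0.2432, 0.2425]
tool_rot: [0.565, -0.555, 0.433, -0.431]
force: [-1.9, 2.3, 1.4]
grip_width: 0.0212
```

```bash
python3 f.py
```

```text
t 13.65 p [0.4664 0.2432 0.2425] F(u,Y,n) [ 4.0422  1.3397 -0.5849] Fw [-1.8933  2.2766  1.3757] T [ 0.3912  0.2995 -0.0815] tip kin [25.8887 -0.5206  5.9881] yaw 14.705648727957751 tooly [ 0.0055  0.0134 -0.9999]
```

```bash
python3 - <<'E'
from h import *
from plant import viewer
s=viewer.get_image("scene")
crop(s["color"],285,90,80,110,7,"pics/s14.png")
E
python3 f.py
```

```text
t 13.7 p [0.4664 0.243  0.2423] F(u,Y,n) [ 1.7543 -0.1965  1.2304] Fw [ 0.2907 -0.0527  0.5428] T [ 0.2214  0.1499 -0.073 ] tip kin [25.6244 -0.4493  5.9796] yaw 14.695616230631906 tooly [ 0.0053  0.0134 -0.9999]
```

View pics/s14.png

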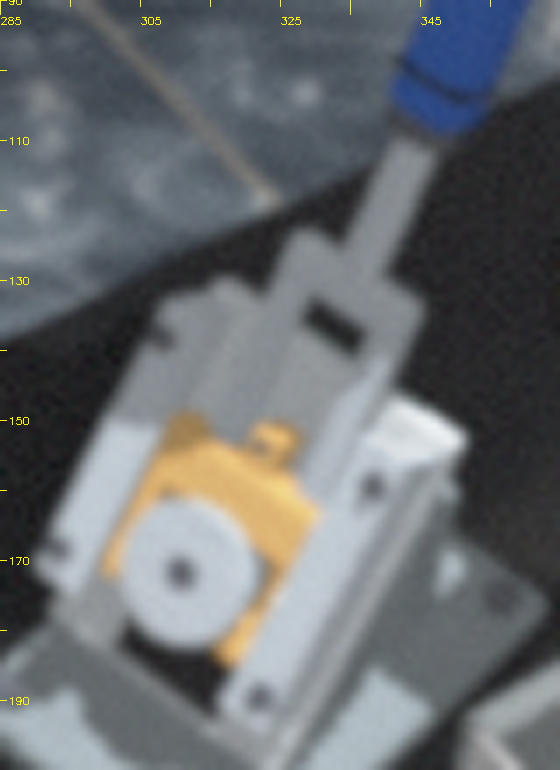

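Request:
{"name": "apply_moves", "arguments": {"slide": [[0,0,0],[-0.0006,0.0022,0.0033],[-0.0014,0.0055,0.0082],[-0.002,0.0083,0.0123],[-0.0028,0.0111,0.0164],[-0.0028,0.0111,0.0164],[-0.0028,0.0111,0.0164],[0,0,0]], "yaw": [0,0,0,0,0,0,0,0]}}

```text
time: 14.5
position: [0.4521, 0.2965, 0.3219]
tool_rot: [0.565, -0.555, 0.433, -0.43]
force: [0.5, -0.4, -2.0]
grip_width: 0.0219
```

```bash
python3 f.py; python3 - <<'E'
from h import *
from plant import viewer
s=viewer.get_image("scene");e=viewer.get_image("side")
crop(s["color"],275,70,100,110,7,"pics/s15.png");crop(e["color"],240,100,100,130,5,"pics/e15.png")
import pickle;pickle.dump((s,e),open("c15.pkl","wb"))
E
```

```text
t 14.5 p [0.4521 0.2965 0.3219] F(u,Y,n) [-0.5814 -0.2866  0.1159] Fw [ 0.4841 -0.4437 -2.0097] T [ 0.0459 -0.0698  0.0705] tip kin [122.6021   0.1024   6.3006] yaw 14.737993240531841 tooly [ 0.0055  0.0139 -0.9999]
```

View pics/s15.png

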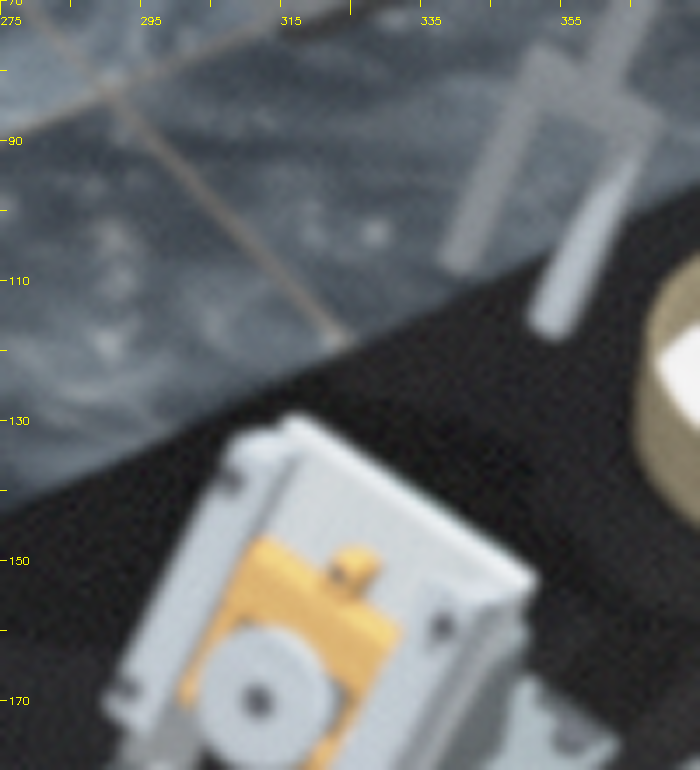

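View pics/e15.png

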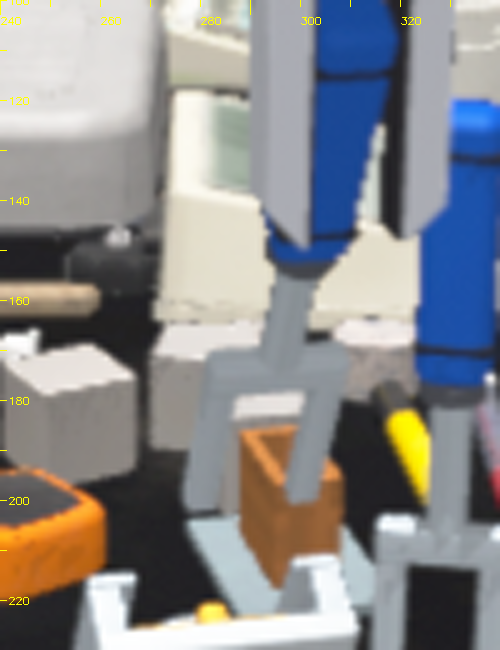

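```bash
python3 - <<'E'
from tip import *
tip((340.4,107.4),(353.9,117.6),(280,201.6),(300.4,200),(.4521,.2965,.3219))
print(proj(s,seat+.046*u+.012*n),proj(e,seat+.046*u+.012*n))
E
```

```text
mid [0.4736 0.2131 0.1814] loc [122.4908  -1.0375   5.2746] tangloc [66.7276 -0.9112 12.0817] res [np.float64(0.0007924053648210356), np.float64(0.0007924053648209373)] [np.float64(0.0004968835442180435), np.float64(0.0004968835442181945)]
L 0.15973142545518426 tilt 32.61999217180261 kin [130.0844  -0.941   11.9078]
[[326.6656 147.8374]] [[283.0093 221.3046]]
```

Request:
{"name": "apply_moves", "arguments": {"slide": [[0,0,0.03],[0,-0.01,0.03],[0.008,-0.034,0.01],[0.008,-0.034,0],[0.008,-0.034,0],[0.008,-0.034,0],[0.008,-0.034,0],[0.008,-0.034,0],[0.008,-0.034,0],[0.008,-0.034,0],[0.008,-0.034,0],[0.008,-0.034,0]], "yaw": [0,-7.8,-7.8,-7.8,-7.8,-7.8,-7.8,-7.8,-7.8,-7.8,-7.8,-7.8]}}

```text
time: 15.8
position: [0.529, -0.0752, 0.3822]
tool_rot: [0.096, -0.094, 0.702, -0.7]
force: [0.9, 0.3, -2.1]
grip_width: 0.0214
```

```bash
python3 st.py
```

```text
t 15.8 p [ 0.529  -0.0752  0.3822] jaw yaw -74.61503940785914 tooly [ 0.0026  0.0035 -1.    ] F [ 0.8979  0.2996 -2.1488] T [ 0.0634 -0.0789 -0.0345] g 0.021427720942364125 q [ 0.5022  0.1712 -0.4791  1.615   0.0766  1.3724 -1.2881] v 0.7904447615574987
```

Request:
{"name": "apply_moves", "arguments": {"slide": [[0.004,-0.01,-0.03],[0.003,-0.005,-0.04],[0,0,-0.04],[0,0,-0.03],[0,0,0]], "yaw": [0,0,0,0,0]}}

```text
time: 16.3
position: [0.5329, -0.1009, 0.2331]
tool_rot: [0.087, -0.089, 0.703, -0.701]
force: [-0.8, 0.0, -1.8]
grip_width: 0.0214
```

```bash
python3 st.py
```

```text
t 16.3 p [ 0.5329 -0.1009  0.2331] jaw yaw -75.73664719573271 tooly [-0.0028  0.0022 -1.    ] F [-0.7941  0.0429 -1.7594] T [-0.0173 -0.0009  0.0253] g 0.021363117696594863 q [ 0.5063  0.2993 -0.4507  1.8033  0.1443  1.0748 -1.3181] v 0.039745337010460347
```

Request:
{"name": "apply_moves", "arguments": {"slide": [[0.005,0.005,-0.004],[0,0,0]], "yaw": [0.8,0]}}

```text
time: 16.5
position: [0.5383, -0.0961, 0.23]
tool_rot: [0.092, -0.094, 0.702, -0.7]
force: [0.0, -0.3, -2.5]
grip_width: 0.0216
```

```bash
python3 st.py; python3 snap.py w16; python3 - <<'E'
from h import *
from plant import viewer
s=viewer.get_image("scene");e=viewer.get_image("side")
crop(s["color"],155,160,90,90,8,"pics/s16.png");crop(e["color"],240,100,90,120,6,"pics/e16.png")
import pickle;st,d=pickle.load(open("w16.pkl","rb"));crop(d["color"],200,150,150,150,5,"pics/w16a.png")
E
```

```text
t 16.5 p [ 0.5383 -0.0961  0.23  ] jaw yaw -74.91514178029195 tooly [-0.0029  0.0021 -1.    ] F [ 0.0308 -0.3461 -2.4694] T [ 0.0272 -0.0949 -0.038 ] g 0.021602872182643392 q [ 0.4968  0.3115 -0.4545  1.7958  0.1516  1.0721 -1.3194] v 0.025517683358765857
[ 0.53832073 -0.09609418  0.23004411] [ 0.03084626 -0.34607766 -2.46943381] [ 0.49682714  0.31153745 -0.45452502  1.79576672  0.15160336  1.07214675
 -1.31939483]
```

View pics/s16.png

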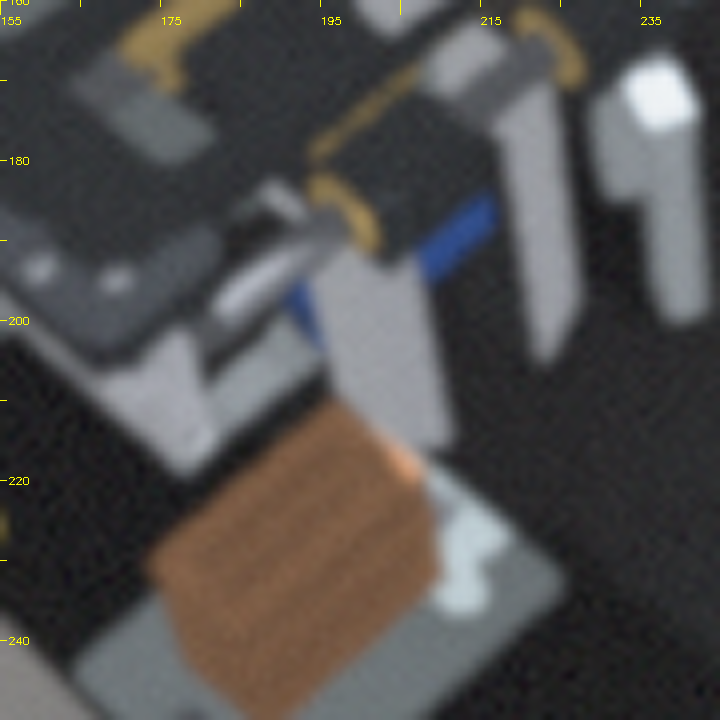

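View pics/e16.png

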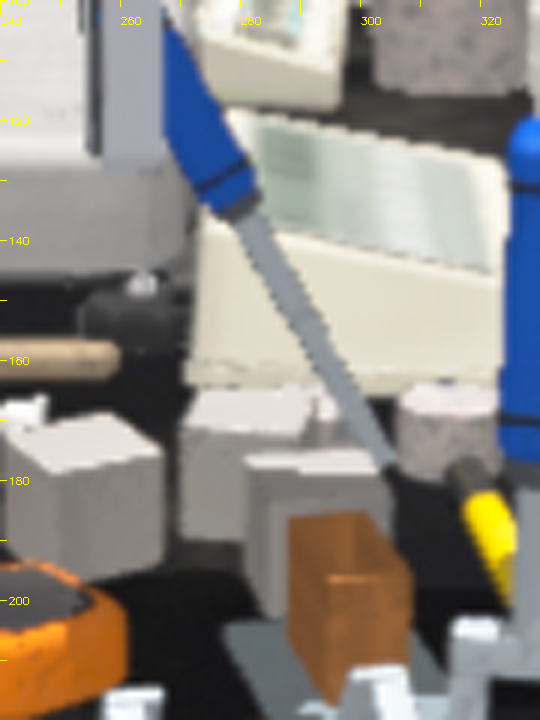

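View pics/w16a.png

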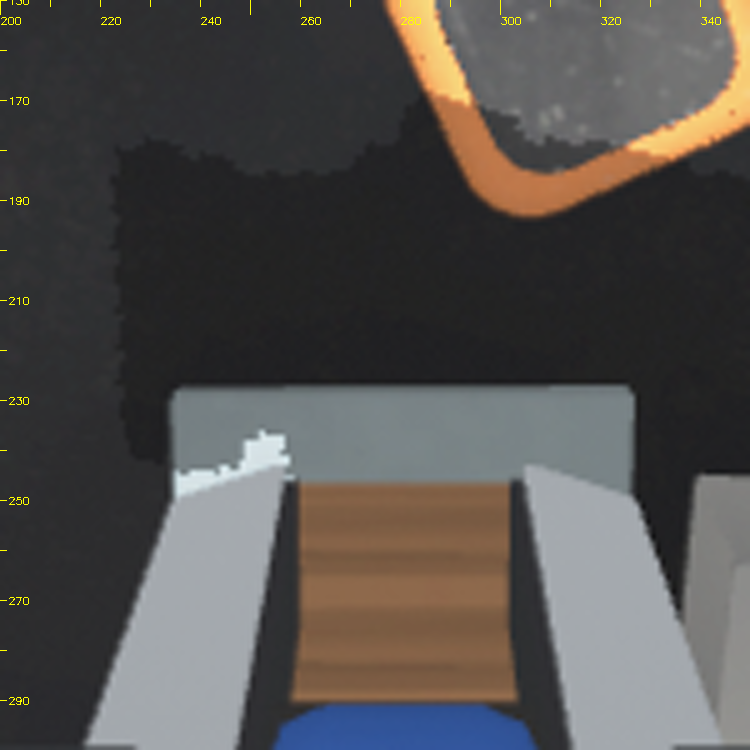

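```bash
cat > hold.py <<'E'
from tip import *
a=np.radians(15.3);HX=np.array([np.cos(a),np.sin(a),0]);HY=np.array([-np.sin(a),np.cos(a),0]);H=np.array([.458,-.1175,0])
def onplane(uv,yp):
    o,v=ray(e,uv);t=(yp-(o-H)@HY)/(v@HY);p=o+v*t;return (p-H)@HX*1000,p[2]*1000
def tcp(p): p=np.array(p);return (p-H)@HX*1000,(p-H)@HY*1000,p[2]*1000
E
python3 - <<'E'
from hold import *
for yp in(.0155,.02): print(onplane((305.2,177.4),yp))
# points along fork centreline: collar bottom, etc (y'=0)
A=onplane((240+236/6,100+212/6),0.0);print("collar",A)
print("tcp",tcp((.5383,-.0961,.2300)))
for uv in [(288,186),(301.5,185),(308.5,195.7),(288.5,197.5)]: print("rim",onz(e,uv,.058), [(onz(e,uv,.058)-H)@HX*1e3,(onz(e,uv,.058)-H)@HY*1e3])
E
```

```text
(np.float64(-11.233816118760576), np.float64(90.94528073506596))
(np.float64(-9.856565988648743), np.float64(92.83525287217437))
collar (np.float64(42.3552872223035), np.float64(183.30334608344057))
tcp (np.float64(83.10084397142015), np.float64(-0.5474771572225728), np.float64(230.0))
rim [ 0.4797 -0.1348  0.058 ] [np.float64(16.35210055189476), np.float64(-22.360476685372085)]
rim [ 0.4497 -0.1418  0.058 ] [np.float64(-14.402667302338289), np.float64(-21.253463970951728)]
rim [ 0.4356 -0.0839  0.058 ] [np.float64(-12.757326972611176), np.float64(38.33884765500924)]
rim [ 0.4779 -0.0727  0.058 ] [np.float64(30.955407747929467), np.float64(37.926589688063686)]
```

Request:
{"name": "apply_moves", "arguments": {"slide": [[0.0015,0.0007,-0.01],[0.0015,0.0007,-0.009],[0,0,-0.008],[0,0,0]], "yaw": [0,0,0,0]}}

```text
time: 17.05
position: [0.5422, -0.0954, 0.2031]
tool_rot: [0.093, -0.092, 0.701, -0.701]
force: [0.3, -1.1, -2.4]
grip_width: 0.0217
```

```bash
python3 st.py; python3 - <<'E'
from h import *
from plant import viewer
e=viewer.get_image("side");s=viewer.get_image("scene")
crop(e["color"],265,150,60,60,12,"pics/e17.png");crop(s["color"],155,175,80,70,9,"pics/s17.png")
E
python3 -c "
from hold import *
from plant import bot
print(tcp(bot.get_state()['position']))"
```

```text
t 17.05 p [ 0.5422 -0.0954  0.2031] jaw yaw -75.00678203965894 tooly [ 0.0011  0.0004 -1.    ] F [ 0.3316 -1.0658 -2.4123] T [ 0.0144 -0.0303 -0.0299] g 0.021683864276543764 q [ 0.485   0.3453 -0.4479  1.8182  0.1728  1.0155 -1.3403] v 0.012728702927258962
(np.float64(87.45391334906716), np.float64(-1.0119253209039323), np.float64(204.12652736586418))
```

View pics/e17.png

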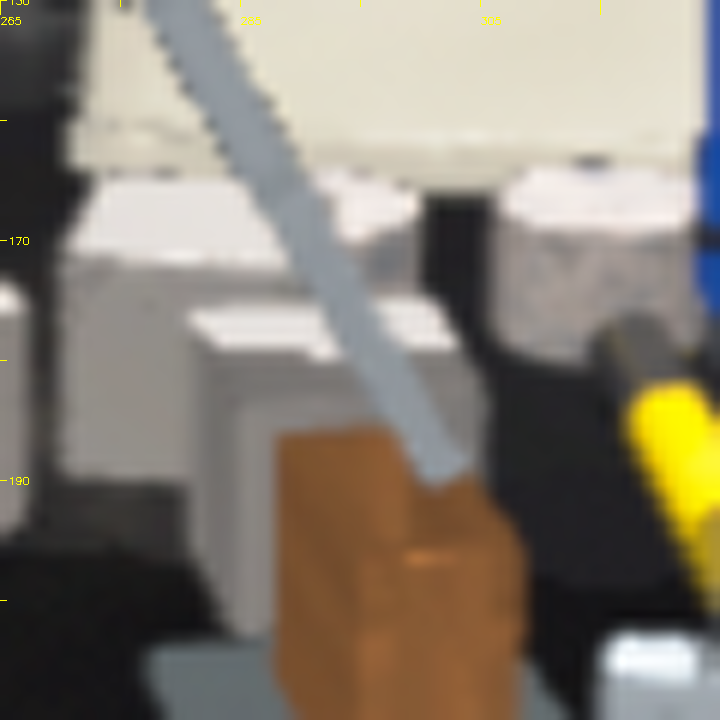

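View pics/s17.png

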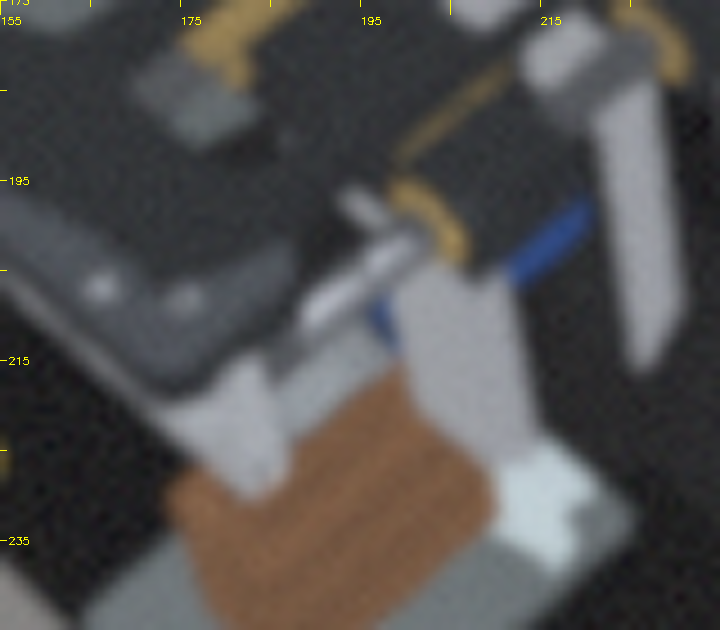

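```bash
python3 - <<'E'
from hold import *
for uv in[(303.75,188.75),(301.4,190.4)]: print(onplane(uv,.02),onplane(uv,.0155))
for x,y in[(-9,-24),(9,-24),(-9,24),(9,24),(-14,-29),(14,-29),(-14,29),(14,29)]:
    print(x,y,proj(e,H+HX*x/1e3+HY*y/1e3+[0,0,.058])[0])
E
```

```text
(np.float64(-7.3628725993609345), np.float64(66.85963103451058)) (np.float64(-8.728266780350099), np.float64(64.84616109600383))
(np.float64(-2.213367054182783), np.float64(63.50108447171993)) (np.float64(-3.554278563800599), np.float64(61.47164674930444))
-9 -24 [298.8281 184.741 ]
9 -24 [291.0195 185.4341]
-9 24 [304.8952 193.2014]
9 24 [296.8015 193.9527]
-14 -29 [300.3731 183.7069]
14 -29 [288.2712 184.7762]
-14 29 [307.7997 193.912 ]
14 29 [295.1619 195.0908]
```

Request:
{"name": "apply_moves", "arguments": {"slide": [[0,0,-0.005],[0,0,-0.005],[0,0,-0.004],[0,0,0]], "yaw": [0,0,0,0]}}

```text
time: 17.55
position: [0.5428, -0.0955, 0.1894]
tool_rot: [-0.093, 0.091, -0.701, 0.701]
force: [-0.2, -0.2, -2.9]
grip_width: 0.0217
```

```bash
python3 st.py; python3 - <<'E'
from hold import *
from plant import viewer,bot
print(tcp(bot.get_state()['position']))
ee=viewer.get_image("side")
crop(ee["color"],265,150,60,60,12,"pics/e18.png")
E
```

```text
t 17.55 p [ 0.5428 -0.0955  0.1894] jaw yaw -75.01294809227547 tooly [ 0.003 -0.    -1.   ] F [-0.2024 -0.1819 -2.897 ] T [-0.0094 -0.044  -0.0473] g 0.021660019471214032 q [ 0.4809  0.3613 -0.4443  1.8312  0.183   0.9863 -1.3486] v 0.004979651933044695
(np.float64(87.58232665787145), np.float64(-1.1882064321579213), np.float64(189.38382088887403))
```

View pics/e18.png

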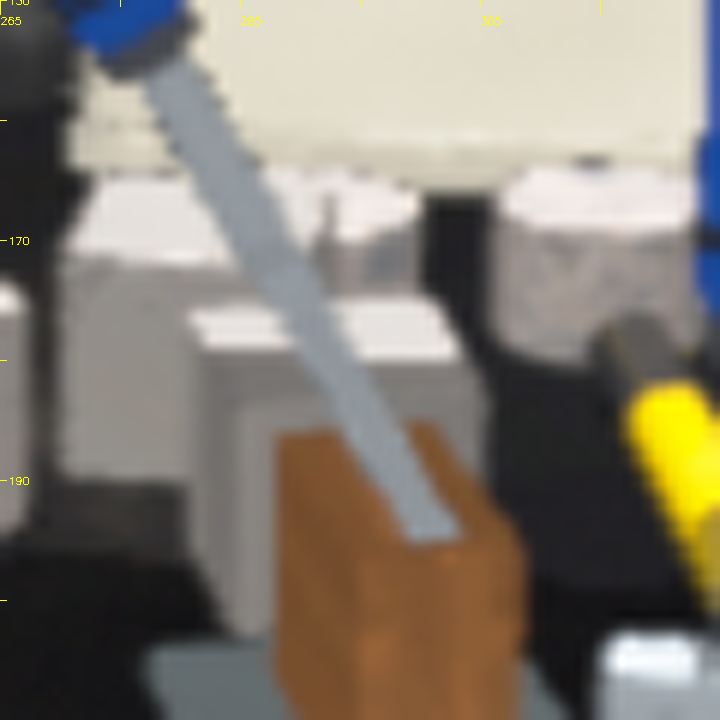

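Request:
{"name": "apply_moves", "arguments": {"slide": [[0,0,-0.004],[-0.003,-0.0008,0],[-0.0056,-0.0015,0.0037],[-0.0056,-0.0015,0.0037],[0,0,0]], "yaw": [0,0,0,0,0]}}

```text
time: 18.1
position: [0.5282, -0.0994, 0.194]
tool_rot: [-0.094, 0.09, -0.701, 0.701]
force: [0.7, 0.5, -2.0]
grip_width: 0.0217
```

```bash
python3 st.py; python3 - <<'E'
from hold import *
from plant import viewer,bot
print(tcp(bot.get_state()['position']))
ee=viewer.get_image("side")
crop(ee["color"],255,120,70,90,8,"pics/e19.png")
E
```

```text
t 18.1 p [ 0.5282 -0.0994  0.194 ] jaw yaw -74.9977502113613 tooly [ 0.0052  0.0001 -1.    ] F [ 0.721   0.5113 -1.9934] T [ 0.2076 -0.3759 -0.0319] g 0.02172605965778857 q [ 0.501   0.3303 -0.4477  1.8613  0.1691  0.9819 -1.3281] v 0.004997379756395615
(np.float64(72.4466445795866), np.float64(-1.0545691379300997), np.float64(193.95468459497627))
```

View pics/e19.png

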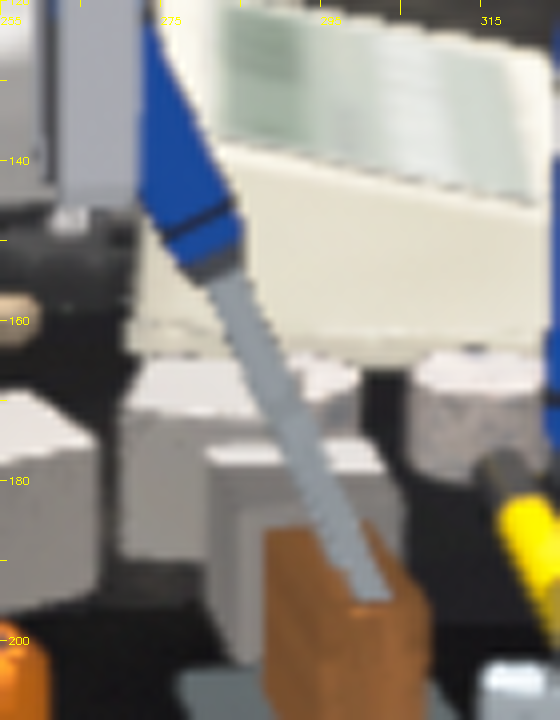

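Request:
{"name": "apply_moves", "arguments": {"slide": [[-0.0056,-0.0015,0.0016],[-0.0056,-0.0015,0.0016],[-0.006,-0.0016,0.001],[-0.006,-0.0016,0.001],[0,0,0]], "yaw": [0,0,0,0,0]}}

```text
time: 18.65
position: [0.5043, -0.1058, 0.2005]
tool_rot: [-0.095, 0.089, -0.701, 0.701]
force: [2.5, 1.1, -1.2]
grip_width: 0.0211
```

```bash
python3 st.py; python3 - <<'E'
from hold import *
from plant import viewer,bot
print(tcp(bot.get_state()['position']))
ee=viewer.get_image("side")
crop(ee["color"],255,120,70,90,8,"pics/e20.png")
E
```

```text
t 18.65 p [ 0.5043 -0.1058  0.2005] jaw yaw -74.9816169571623 tooly [ 0.0087 -0.0001 -1.    ] F [ 2.4557  1.0619 -1.2093] T [ 0.419  -0.7375  0.0114] g 0.021110575911523315 q [ 0.5336  0.2802 -0.4511  1.9093  0.1453  0.9751 -1.2916] v 0.003768742135570259
(np.float64(47.76407620343464), np.float64(-0.9743481703226846), np.float64(200.5262461352584))
```

View pics/e20.png

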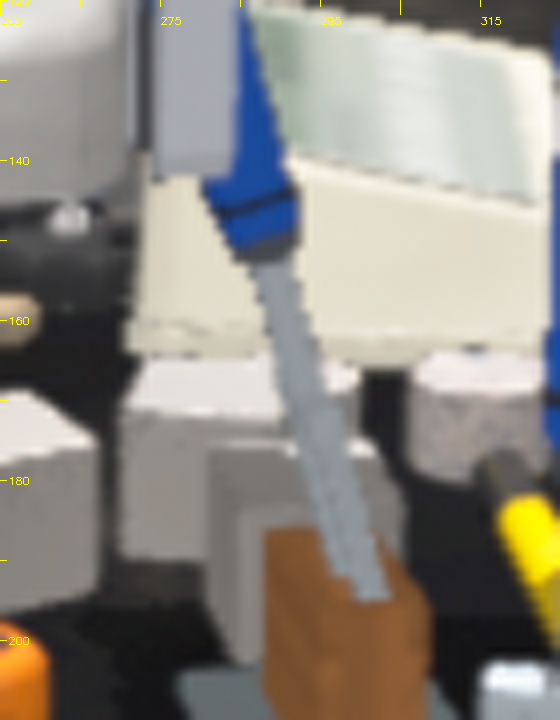

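Request:
{"name": "apply_moves", "arguments": {"slide": [[-0.006,-0.0016,0.0005],[-0.006,-0.0016,0],[-0.006,-0.0016,0],[-0.006,-0.0016,0],[-0.006,-0.0016,0],[-0.006,-0.0016,0],[0,0,0]], "yaw": [0,0,0,0,0,0,0]}}

```text
time: 19.4
position: [0.4657, -0.1161, 0.201]
tool_rot: [-0.096, 0.089, -0.701, 0.701]
force: [1.9, 0.9, -1.7]
grip_width: 0.0222
```

```bash
python3 st.py; python3 - <<'E'
from hold import *
from plant import viewer,bot
print(tcp(bot.get_state()['position']))
ee=viewer.get_image("side")
crop(ee["color"],255,120,70,90,8,"pics/e21.png")
E
```

```text
t 19.4 p [ 0.4657 -0.1161  0.201 ] jaw yaw -74.97737530626243 tooly [ 0.0094  0.     -1.    ] F [ 1.8905  0.905  -1.6633] T [ 0.3517 -0.801   0.056 ] g 0.022238118508769632 q [ 0.5821  0.213  -0.4497  1.9895  0.1112  0.9533 -1.231 ] v 0.006221278593261397
(np.float64(7.767183658040991), np.float64(-0.7085426511512145), np.float64(201.02802760491377))
```

View pics/e21.png

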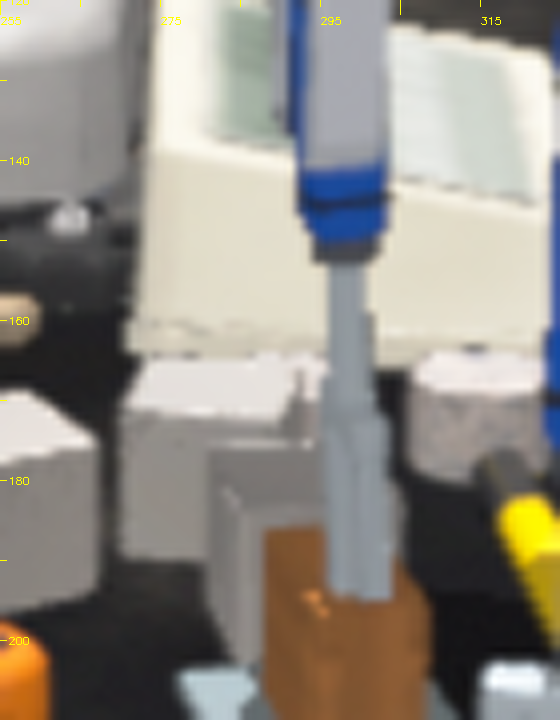

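Request:
{"name": "apply_moves", "arguments": {"slide": [[-0.0058,-0.0015,0],[-0.0058,-0.0015,0],[0,0,0]], "yaw": [0,0,0]}}

```text
time: 19.75
position: [0.4536, -0.1192, 0.201]
tool_rot: [-0.096, 0.089, -0.701, 0.701]
force: [2.2, 0.2, -1.4]
grip_width: 0.0218
```

```bash
python3 st.py; python3 - <<'E'
from hold import *
from plant import viewer,bot
print(tcp(bot.get_state()['position']))
ee=viewer.get_image("side");s=viewer.get_image("scene")
crop(ee["color"],255,110,70,95,7,"pics/e22.png")
E
python3 snap.py w22
```

```text
t 19.75 p [ 0.4536 -0.1192  0.201 ] jaw yaw -74.94961678005696 tooly [ 0.0094  0.0002 -1.    ] F [ 2.1889  0.1972 -1.3848] T [ 0.2056 -0.6472  0.073 ] g 0.021761826220645757 q [ 0.5969  0.1922 -0.448   2.0137  0.1     0.9474 -1.2098] v 0.006017412690322332
(np.float64(-4.655183313688509), np.float64(-0.46793820047453366), np.float64(200.95822174867857))
[ 0.45383473 -0.1191326   0.20088306] [ 1.48836982 -0.13459537 -1.23212663] [ 0.59648998  0.19293183 -0.44809765  2.01307867  0.10059089  0.94789493
 -1.21048331]
```

View pics/e22.png

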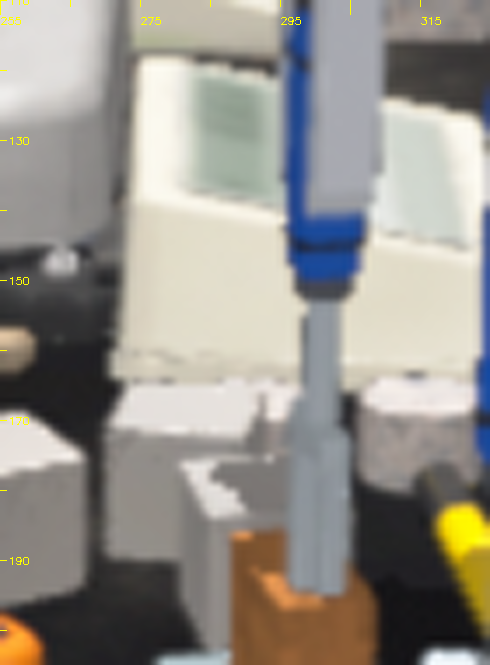

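View pics/w22.png

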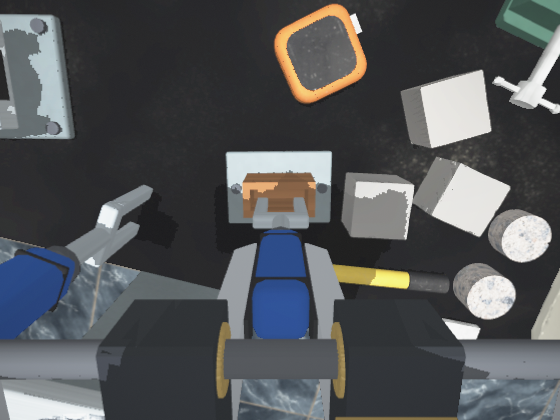

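Request:
{"name": "apply_moves", "arguments": {"slide": [[0.0042,0.0012,-0.002],[0,0,-0.005],[0,0,-0.005],[0,0,-0.005],[0,0,0]], "yaw": [0,0,0,0,0]}}

```text
time: 20.4
position: [0.4572, -0.1176, 0.181]
tool_rot: [0.094, -0.091, 0.701, -0.701]
force: [-0.3, -0.7, -1.8]
grip_width: 0.0216
```

```bash
python3 st.py; python3 - <<'E'
from hold import *
from plant import viewer,bot
print(tcp(bot.get_state()['position']))
E
```

```text
t 20.4 p [ 0.4572 -0.1176  0.181 ] jaw yaw -74.93501105850031 tooly [ 0.0045  0.001  -1.    ] F [-0.3176 -0.6677 -1.8345] T [-0.0042  0.0178  0.033 ] g 0.021555080863110077 q [ 0.5837  0.2287 -0.4453  2.0237  0.1219  0.9102 -1.2339] v 0.006219215359941388
(np.float64(-0.8221443604769745), np.float64(0.1013010796629288), np.float64(180.9782337835489))
```

Free of contact and centred; lower to the floor.

Request:
{"name": "apply_moves", "arguments": {"slide": [[0,0,-0.003],[0,0,-0.002],[0,0,0]], "yaw": [0,0,0]}}

```text
time: 20.7
position: [0.4571, -0.1176, 0.1754]
tool_rot: [0.094, -0.091, 0.701, -0.701]
force: [0.9, -0.7, -2.1]
grip_width: 0.0222
```

```bash
python3 st.py
```

```text
t 20.7 p [ 0.4571 -0.1176  0.1754] jaw yaw -74.93539334759583 tooly [ 0.0041  0.0012 -1.    ] F [ 0.9079 -0.7286 -2.1426] T [ 0.0246  0.0822 -0.0223] g 0.022242625405834562 q [ 0.5816  0.2368 -0.4441  2.0289  0.127   0.8981 -1.2384] v 0.0023609094914293543
```

Request:
{"name": "apply_moves", "arguments": {"slide": [[0,0,-0.002],[0,0,-0.002],[0,0,0]], "yaw": [0,0,0]}}

```text
time: 21.0
position: [0.4572, -0.1177, 0.1713]
tool_rot: [0.094, -0.091, 0.701, -0.701]
force: [-0.2, 0.0, -2.2]
grip_width: 0.0217
```

```bash
python3 st.py
```

```text
t 21.0 p [ 0.4572 -0.1177  0.1713] jaw yaw -74.93832631384022 tooly [ 0.0045  0.0009 -1.    ] F [-0.1648  0.0108 -2.1627] T [-0.0282  0.0216 -0.0297] g 0.021685168888088517 q [ 0.5799  0.2428 -0.443   2.0328  0.1311  0.8885 -1.2421] v 0.004147315804141495
```

Request:
{"name": "apply_moves", "arguments": {"slide": [[0,0,-0.0015],[0,0,-0.0015],[0,0,0]], "yaw": [0,0,0]}}

```text
time: 21.3
position: [0.4589, -0.1174, 0.1701]
tool_rot: [-0.096, 0.09, -0.701, 0.701]
force: [0.7, 0.5, -1.5]
grip_width: 0.022
```

```bash
python3 st.py; python3 - <<'E'
from hold import *
from plant import viewer
ee=viewer.get_image("side");s=viewer.get_image("scene")
crop(ee["color"],255,110,70,95,7,"pics/e23.png")
E
```

```text
t 21.3 p [ 0.4589 -0.1174  0.1701] jaw yaw -74.93012525378008 tooly [ 0.0082  0.0003 -1.    ] F [ 0.7157  0.5301 -1.4612] T [ 0.0024  0.0474 -0.0264] g 0.022037139120897525 q [ 0.5783  0.2454 -0.4429  2.0327  0.1332  0.8826 -1.2448] v 0.007798207482572483
```

View pics/e23.png

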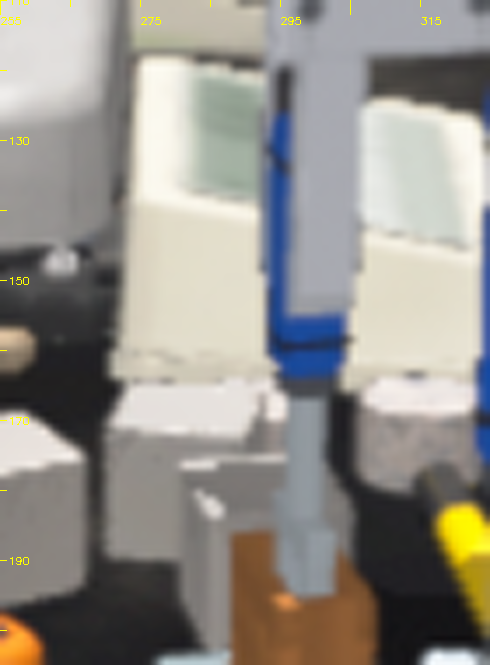

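Request:
{"name": "apply_moves", "arguments": {"slide": [[0,0,0],[0,0,0],[0,0,0],[0,0,0],[0,0,0],[0,0,0],[0,0,0],[0,0,0]], "yaw": [0,0,0,0,0,0,0,0], "gripper": 1}}

```text
time: 22.2
position: [0.4585, -0.1177, 0.1696]
tool_rot: [-0.095, 0.09, -0.701, 0.701]
force: [-0.2, -0.2, 0.5]
grip_width: 0.0825
```

```bash
python3 st.py; python3 snap.py w24
```

```text
t 22.2 p [ 0.4585 -0.1177  0.1696] jaw yaw -74.95217990496317 tooly [ 0.0075  0.0003 -1.    ] F [-0.1569 -0.1654  0.533 ] T [0.0147 0.0148 0.0038] g 0.08254465559387768 q [ 0.5786  0.246  -0.4425  2.0334  0.1336  0.882  -1.2448] v 0.0018625568215452836
[ 0.4585457  -0.1177278   0.16958439] [-0.15691538 -0.16544084  0.53304264] [ 0.57856564  0.24599109 -0.44246956  2.03343019  0.13364544  0.88199547
 -1.2448254 ]
```

View pics/w24.png

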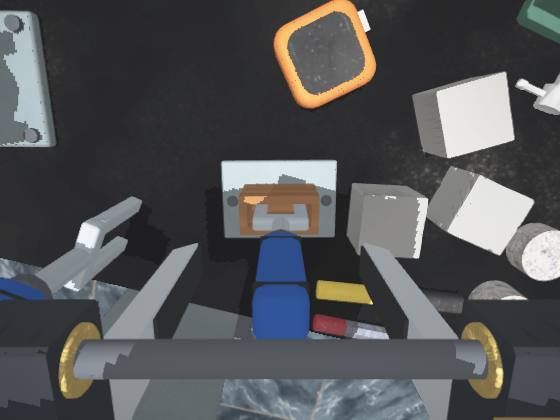

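Fork stands freely (handle around (281,290)). Retreat straight up.

Request:
{"name": "apply_moves", "arguments": {"slide": [[0,0,0.01],[0,0,0.02],[0,0,0.02],[0,0,0.02],[0,0,0.03],[0,0,0.04],[0,0,0.04],[0,0,0.04],[0,-0.03,0.02],[0,-0.03,0],[0,0,0]], "yaw": [0,0,0,0,0,0,0,0,0,0,0]}}

```text
time: 23.35
position: [0.4554, -0.1765, 0.4281]
tool_rot: [-0.098, 0.09, -0.7, 0.702]
force: [-0.3, -0.6, -0.5]
grip_width: 0.094
```

```bash
python3 st.py; python3 snap.py w25; python3 - <<'E'
from h import *
from plant import viewer
e=viewer.get_image("side");s=viewer.get_image("scene")
crop(s["color"],145,110,225,160,3,"pics/s25.png");crop(e["color"],235,110,110,120,6,"pics/e25.png")
E
```

```text
t 23.35 p [ 0.4554 -0.1765  0.4281] jaw yaw -74.65733278384842 tooly [ 0.0118 -0.0009 -0.9999] F [-0.2943 -0.6402 -0.5101] T [ 0.0521  0.0403 -0.0178] g 0.09397926246158488 q [ 0.6853  0.0479 -0.3918  1.6401  0.0159  1.4457 -1.0109] v 0.048078799703242345
[ 0.45540205 -0.17653568  0.4281298 ] [-0.29433962 -0.64020856 -0.51009641] [ 0.68526106  0.04794383 -0.39182666  1.6400556   0.01589721  1.44569609
 -1.01094108]
```

View pics/s25.png

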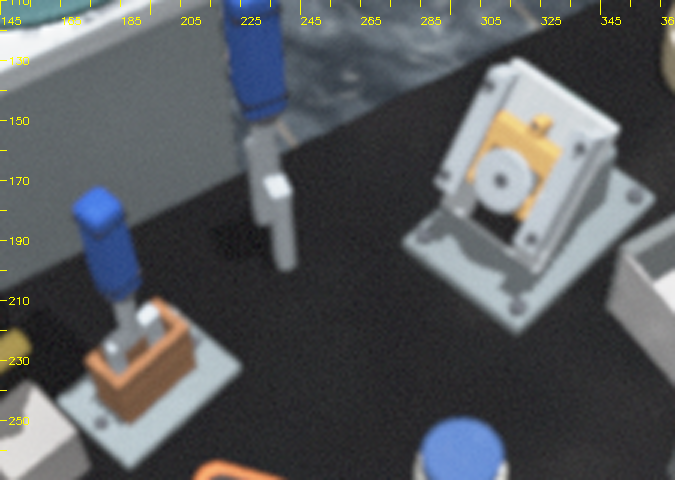

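View pics/e25.png

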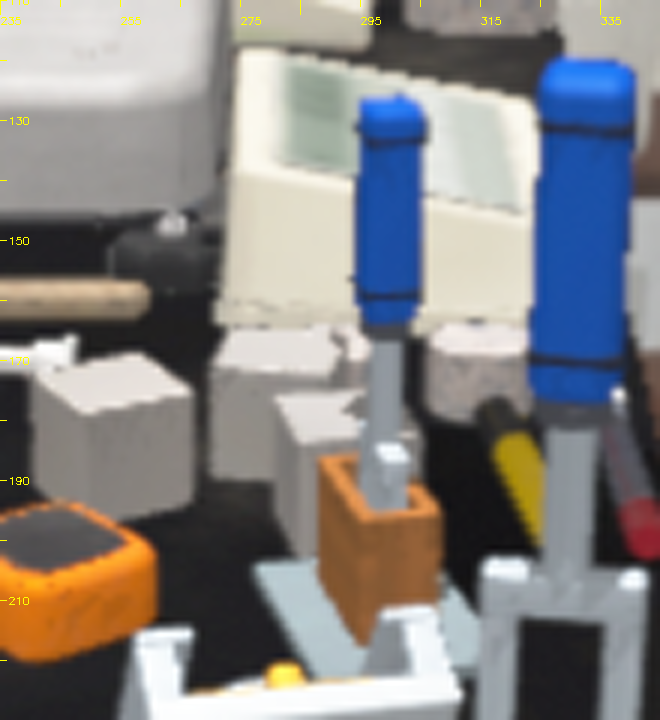

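View pics/w25.png

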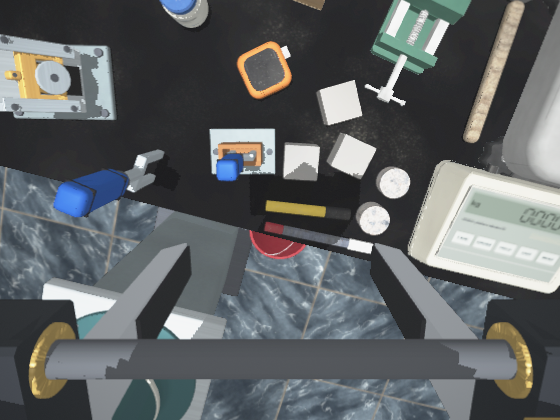

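```bash
python3 -c "
from plant import bot
print(bot.finish_job())"
```

```text
the job is handed in; nothing more can be done
None
```

The job is done and handed in at about 23.4 s: the clip is on the spindle and the fork is back in its holder. No verdict was reported.

- **Choice of tool:** I took the smaller blue-handled fork in the wooden holder, at scene pixel (178,179). The larger one at (229,103) was the look-alike.
- **Tilting:** The moves allow only slides and yaw, so I gripped the handle and swivelled the fork in the jaws against the socket rim. The moves put the tilt at about 35°, the pictures at 33°.
- **Pushing:** The prongs straddled the tang. The force rose from 4 N at contact to about 12 N, then fell to 2–4 N as the clip snapped. I stopped pushing there and backed off along the slope.
- **Return:** I swivelled the fork upright against the opposite socket wall, lowered it to the socket floor, let go and raised the arm clear.

**Last checks:**
- **Spindle:** Its head is back at its rest pixel, about (312,170).
- **Clip:** The tang moved about 20 mm down the slope to within 1–2 pixels (2–4 mm) of its predicted home. That reading is too coarse to prove the 3 mm tolerance; the force drop and the spindle springing back support it.
- **Fork:** It stands upright in the socket where it stood before.
- **Bystanders:** In the last pictures the jar, tape measure and cubes look undisturbed. I did not measure them.

One disagreement remained: the tip-to-grip length read 152 mm from the moves but about 159 mm in the pictures. I steered by the pictures and the contact force there.

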